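# Hang the soap basket on the bath rail and fill it from the drawer

## Task

Lift the chrome soap basket out of the drawer's way and hook it over the upper bar of the rail, on the near side, well to the left of the black rubber ring (a hand's breadth or more between ring and hook), then slide it along the bar, without lifting it off, until its right hook meets the ring. Then pull the drawer out to its stop, put everything that lies in it (soaps, pumice, nailbrush: whichever are there) into the hanging basket, and push the drawer fully home. The basket must end hanging against the ring; leave the bottle, denture case, pill box and soap holder where they are.

Things in the scene. Friction and masses are not known exactly. Their poses are not given: they have to be found in the camera images.
- rail: Chrome stand with two round bars along its y axis, fixed to the sill. Origin on the sill midway between its posts; x away from the robot, y to the left, z up. Posts 16 mm thick at y = -240 and +240 mm, 200 mm high with 22 mm balls on top (to 214 mm); their feet 140 mm in x, 34 mm in y, 10 mm high.
- rail_bar (a point): Middle of the upper bar's axis, 190 mm above the sill. The bar is 12 mm thick. The lower bar, equally thick, runs parallel 90 mm straight below it. The basket hangs on the robot's side (-x) of both.
- ring: Black rubber stop ring fixed on the upper bar: the mark. 26 mm across, 12 mm wide along the bar. Origin on the sill straight under it, axes as the rail's; its faces lie at y = -6 and +6 mm, z = 190 mm. The basket comes up against the +y (left) face; hooks cannot pass it.
- basket: Loose chrome hanging basket, about 350 g, standing upright on the sill in front of the drawer. Origin: centre of the tray's underside; x to its back (hook side), y left, z up. Tray outside 124 (x) by 232 (y) by 45 mm high. Hung (front 4 degrees low), its origin is about 70 mm nearer the robot than the bar's axis and 65 mm above the sill. It slides along the bar with 1 to 3 N.
- basket_grip (a point): Centre of the basket's rose grip, 12 mm thick (x), 60 mm long (y), 26 mm high (z), at (60, 0, 156) mm in the basket's frame. The grip's underside is about 15 mm above the bar's top once hung; the basket's centre of mass lies some 40 to 50 mm in front of it.
- basket_hook (a point): Middle between the two hooks, where the upper bar's axis lies when hung: (76, 0, 120) mm in the basket's frame. Hooks at y = -70 and +70 mm, 12 mm wide, open downwards: inside from x = 62 (strap) to 84 mm (back leg), top's underside z = 126, back leg down to z = 106, then a lip flaring backwards to x = 97, z = 92 mm.
- basket_hook_right (a point): Outer (right) face of the right hook at bar height: (76, -76, 120) mm in the basket's frame. It has y = 6 mm in the ring's frame when it touches the ring.
- basket_tray (a point): Centre of the tray's floor (top side), (0, 0, 4) mm in the basket's frame. Inside the tray 116 mm (x) by 224 mm (y), 41 mm deep, walls 4 mm: four items fit side by side along y. Two 4 mm rubber bumpers on the tray's back (to x = 66, z = 11 to 41 mm, at y = -70 and +70) lean on the lower bar.
- chest: White low drawer box, fixed, 250 mm deep (x), 380 mm wide (y), 85 mm high; origin under its centre; its front, with the one drawer, faces -x, towards the robot.
- chest_drawer0 (a joint): The drawer's travel along the chest's -x: 0 m = fully home, 0.174 m = out at its stop. Friction about 1 N and 4 N per m/s; it stays where it is left.
- chest_drawer0_handle (a point): Middle of the drawer's bar handle (moves with the drawer): round steel bar along y, 11 mm thick, 120 mm long, standing 35 mm off the front panel (15 mm thick, top edge 72 mm above the sill), 47 mm above the sill.
- drawer_floor (a point): Centre of the drawer's inner floor (moves with the drawer), 22 mm above the sill; inside 205 mm (x) by 338 mm (y), wall tops 63 mm above the sill. At the stop, the rear 37 mm stay under the chest's top.
- soap_cream: Cream guest soap, 56 x 34 x 22 mm (x, y, z), about 60 g; may be absent. Starts in the drawer, flat. Origin: centre of its underside.
- soap_lilac: Lilac guest soap, 56 x 34 x 22 mm (x, y, z), about 60 g; may be absent. Starts in the drawer, flat. Origin: centre of its underside.
- pumice: Grey pumice stone, 58 x 36 x 26 mm (x, y, z), about 50 g; may be absent. Starts in the drawer, flat. Origin: centre of its underside.
- nailbrush: Wooden nailbrush, bristles down, 66 x 34 x 26 mm (x, y, z; wood from z = 12 to 26 mm, bristles 58 x 26 mm below), about 50 g; may be absent. Starts in the drawer. Origin: centre of its underside.
- bottle: Glass pump bottle, 66 mm across, 188 mm high, loose on the sill. Bystander. Origin: centre of its underside.
- denture_case: Rose plastic denture case, 85 x 60 x 36 mm, loose on top of the chest. Bystander. Origin: centre of its underside.
- pill_box: Round blue pill box, 72 mm across, 27 mm high, loose on top of the chest. Bystander. Origin: centre of its underside.
- soap_holder: Round chrome soap holder, 104 mm across, 26 mm high, loose on the sill beyond the rail. Bystander. Origin: centre of its underside.

How it is judged (in metres and radians):
On the way, in this order (a step that is already met when the one before it is completed fails the run):
1. the basket hangs on the upper bar, its right hook 60 mm or more left of the ring (x of basket_hook in the frame of rail between -0.012 and 0.012 m and z of basket_hook in the frame of rail between 0.178 and 0.198 m and contact force between basket and rail above 0.4 N and angle between basket's own z axis and vertical below 0.2 rad and y of basket_hook_right in the frame of ring above 0.066 m), for 0.2 s.
2. still hooked on, the basket passes along the bar (right hook 15 to 45 mm from the ring) (x of basket_hook in the frame of rail between -0.012 and 0.012 m and z of basket_hook in the frame of rail between 0.178 and 0.198 m and angle between basket's own z axis and vertical below 0.2 rad and y of basket_hook_right in the frame of ring between 0.021 and 0.051 m), for 0.02 s.
3. the basket hangs with its right hook at the ring (within 8 mm) (x of basket_hook in the frame of rail between -0.012 and 0.012 m and z of basket_hook in the frame of rail between 0.178 and 0.198 m and contact force between basket and rail above 0.4 N and angle between basket's own z axis and vertical below 0.2 rad and y of basket_hook_right in the frame of ring between 0 and 0.014 m), for 0.2 s.
4. the drawer is pulled out to its stop (within 8 mm) (value of joint chest_drawer0 above 0.166 m), for 0.1 s.
At the end, for the whole second after the job is handed in: The basket hangs on the upper bar, upright within 11 degrees and at rest, its right hook within 8 mm of the ring's left face; every item that was in the drawer lies at rest inside the basket's tray; the drawer is shut to within 6 mm (all of step 3 and value of joint chest_drawer0 below 0.006 m and linear speed of each of basket, soap_cream, soap_lilac, pumice, nailbrush below 0.05 m/s and x of soap_cream in the frame of basket between -0.064 and 0.064 m and y of soap_cream in the frame of basket between -0.116 and 0.116 m and z of soap_cream in the frame of basket between -0.005 and 0.06 m and x of soap_lilac in the frame of basket between -0.064 and 0.064 m and y of soap_lilac in the frame of basket between -0.116 and 0.116 m and z of soap_lilac in the frame of basket between -0.005 and 0.06 m and x of pumice in the frame of basket between -0.064 and 0.064 m and y of pumice in the frame of basket between -0.116 and 0.116 m and z of pumice in the frame of basket between -0.005 and 0.06 m and x of nailbrush in the frame of basket between -0.064 and 0.064 m and y of nailbrush in the frame of basket between -0.116 and 0.116 m and z of nailbrush in the frame of basket between -0.005 and 0.06 m); the robot touches nothing.
It fails at once if a bystander is shoved more than 30 mm or knocked over (distance of any of bottle, denture_case, pill_box, soap_holder from where it was at the start of the episode above 0.03 m or angle between any of bottle, denture_case, pill_box, soap_holder's own z axis and vertical above 0.6 rad).
Of soap_cream, soap_lilac, pumice, nailbrush only 2 to 4 are there at a start; the rules pass over those that are not, and their reading is None.
At some moment in a run one of basket, soap_cream, soap_lilac, pumice, nailbrush may be knocked a few centimetres aside while the robot is not near it.
It also fails if it takes over 210 s, if anything falls off the work surface, if the arm or the gripper's body presses on something with over 40 N, if the wrist force passes 120 N, or if a joint passes its speed limit or range.

## Robot

A 6-joint arm with a two-finger parallel gripper is mounted at the origin on the work surface. World frame = base frame: x ahead of the robot, y to its left, z up, the work surface at z = 0. Lengths are in mm, angles in rad, forces in N, time in s.
With the tool pointing down it reaches from about 275 to 750 mm from the base axis. Payload 10.2 kg.
Tool frame: the origin (TCP) lies at the very end of the fingers, on their centre line; the grasp point (between the pads) lies 19 mm behind it (ctrl.tcp_to_grasp is the distance from the TCP to the grasp point, in mm); z points along the fingers, y is the direction in which the jaws open and shut (so a half turn about z gives the same grasp; the last joint's range is limited). The gripper opens to 85 mm and grips with 20 to 120 N. Pads are 22 mm wide; open, the fingers measure 114 mm over their backs; the gripper's body (76 mm by 85 mm) begins 54 mm behind the grasp point. The pads swing forward as they close: fully open they stand 13 mm farther back than shut.
Start: joints at [1.059, 0.313, 1.498, -0, 1.331, -0.223], TCP at [149.534, 503.26, 194.594] pointing down, gripper open.
Joint ranges: [-2.94, 2.94], [-0.97, 2.17], [0.19, 2.56], [-1.23, 4.37], [0.02, 3.11], [-2.88, 2.88]. Speed limits (rad/s): [2.39, 2.39, 3.01, 3.14, 3.14, 3.14].

## Interface

Orientations are given as a unit quaternion [w, x, y, z].
In Python, from rig import ctrl, cams, job gives the robot as it stands. The module is installed in compiled form; this text tells all that it offers.
- The arm moves only by the tool drive_tool, never from a script. Its arguments are lists of equal length, an entry for each row: "gripper": the opening, from 0 (shut) to 1 (fully open); "dp": the shift along the tool's x, y, z normalised to -1 to 1, where 1 is 0.2 m, a list of three; "twist": the turn about the tool's z normalised to -1 to 1, where 1 is 90 degrees. In form: {"gripper": [gripper, ...], "dp": [[tx, ty, tz], ...], "twist": [twist, ...]}. A call has 1 to 20 rows; each row is the pose to reach, as a shift and turn from the pose commanded when the call began, along the tool's axes at that moment; what a row does not reach only later rows make up. A row lasts 1/10 s, in which the tool goes at most 50 mm and 8.59 degrees, less where a joint would pass 70% of its speed; a pose out of reach is approached as far as the arm can. A call with a number of a shift or a turn outside -1 to 1 is refused whole. A call with a gripper value outside its range is refused whole. The fingers move at their own pace and stop on an object; "newtons" is the grip in N (left out, the last holds). Time passes only in rows, so rows that repeat a pose let the fingers close. It gives the time, the measured TCP pose, the force and the opening at its end, in the units of the state.
- ctrl.sense(): the state, without advancing time (a new reading comes with each control period).
- cams.capture(name): name is "scene" or "side" or "wrist"; returns a dict with "pixels" (384x512x3 uint8, red, green, blue), "camera_matrix" (3x3 intrinsics, pixels), "k1" (the pictures are not rectified: a ray, as slopes to the right and down, at radius r is drawn at 1 + k1 r^2 times it, then the intrinsics apply), "xyz" and "orientation" of the camera in the world; the wrist camera has in their place "hand_eye" (4x4, takes a point from camera to tool coordinates, whose origin is the TCP and whose axes are the flange's). Camera axes: x right, y down, z forward; pixel columns grow to the right and rows downward; lengths in mm; the calibration is good to about 2 mm. A picture is of the moment at which its call begins: read the wrist's pose just before it. There is no depth.
- job.finish_job(): hands the job in, once; it reports no verdict.
The state is a dict: "time_s": time; "joints": joint angles; "dq": joint speeds; "tau": joint torques, N m; "eef_pos": TCP position; "ee_rot": TCP orientation; "force": force on the tool from outside, world axes, zero at the start; "wrist_torque": the same for the moment, N m; "grip_width": opening from 0.0 (shut) to 1.0 (fully open).
Only numpy, scipy, OpenCV 4.12 (cv2) and the standard library are available. Lean on these libraries where they do the work, as an engineer would, in place of code of your own. Each camera call takes 0.05 s, during which the arm holds its last target.

## Working session

There is one attempt and no reset: what is moved stays moved. The work goes in short steps, Python scripts to look and compute and a tool call to move; the robot and the scene stay as the last step left them, time stands still between calls to the robot, and variables do not carry over. Pictures are saved under pics/ and viewed, and the job is handed in when it is done.

Besides the shell and the picture viewer there is one more tool, called after "Request:" as a command line: name --pt "numbers of a row" for each row, then --argument value for the rest. drive_tool: Moves the arm, as the interface text tells. Scaled input: -1 to 1 covers 0.2 m each way for a shift and 90 degrees each way for a turn. Its arguments: {"type":"object","properties":{"gripper":{"type":"array","items":{"type":"number"}},"dp":{"type":"array","items":{"type":"array","items":{"type":"number"}}},"twist":{"type":"array","items":{"type":"number"}},"newtons":{"type":"number"}},"required":["gripper","dp","twist"]}

```bash
mkdir -p pics; ls
cat > h.py <<'E'
import numpy as np, cv2
from rig import ctrl,cams,job
from scipy.spatial.transform import Rotation as R
def q2R(q): return R.from_quat([q[1],q[2],q[3],q[0]]).as_matrix()
def cap(name,fn=None):
    s=ctrl.sense(); c=cams.capture(name)
    if name=='wrist':
        T=np.eye(4);T[:3,:3]=q2R(s['ee_rot']);T[:3,3]=s['eef_pos'];M=T@np.array(c['hand_eye'])
        c['P'],c['Rm']=M[:3,3],M[:3,:3]
    else: c['P'],c['Rm']=np.array(c['xyz']),q2R(c['orientation'])
    if fn: cv2.imwrite('pics/'+fn,c['pixels'][:,:,::-1])
    return c
def ray(c,u,v):
    K=np.array(c['camera_matrix']);xd=np.array([(u-K[0,2])/K[0,0],(v-K[1,2])/K[1,1]])
    x=xd.copy()
    for _ in range(30): x=xd/(1+c['k1']*(x@x))
    return c['P'],c['Rm']@np.array([x[0],x[1],1])
def onz(c,u,v,z):
    p,d=ray(c,u,v);return p+d*(z-p[2])/d[2]
def onx(c,u,v,x):
    p,d=ray(c,u,v);return p+d*(x-p[0])/d[0]
def proj(c,X):
    K=np.array(c['camera_matrix']);y=c['Rm'].T@(np.array(X,float)-c['P']);x=y[:2]/y[2];x=x*(1+c['k1']*(x@x))
    return np.array([K[0,0]*x[0]+K[0,2],K[1,1]*x[1]+K[1,2]])
def tri(c1,uv1,c2,uv2):
    p,d=ray(c1,*uv1);q,e=ray(c2,*uv2);d=d/np.linalg.norm(d);e=e/np.linalg.norm(e)
    t=np.linalg.lstsq(np.stack([d,-e],1),q-p,rcond=None)[0]
    a,b=p+t[0]*d,q+t[1]*e;return (a+b)/2,np.linalg.norm(a-b)
E
python3 - <<'E'
from h import *
print(ctrl.sense())
for n in['scene','side','wrist']:
    c=cap(n,n+'0.png');print(n,c['P'],c['Rm'],c['camera_matrix'],c['k1'])
E
```

```text
pics
{'time_s': 0.0, 'joints': array([ 1.05859338e+00,  3.13437701e-01,  1.49845690e+00, -2.12114981e-05,
        1.33101335e+00, -2.23397239e-01]), 'dq': array([-0.00039556, -0.00034459, -0.00134934,  0.00090629,  0.00041735,
       -0.00038861]), 'tau': array([ 5.27692373e-04, -4.12269580e+01, -2.59740365e+01, -2.09141963e-04,
        4.21415549e-03,  1.01015269e-05]), 'eef_pos': array([149.38107855, 502.96919705, 194.03394767]), 'ee_rot': array([-2.26854673e-04,  1.43898994e-01,  9.89592162e-01, -6.17369145e-04]), 'force': array([ 0.37214268, -0.76225504, -0.17606056]), 'wrist_torque': array([-0.02587641, -0.04582653, -0.0178988 ]), 'grip_width': 0.9990205985374833}
scene [1033.72589763 -667.0633254  1039.58362107] [[ 0.79671549  0.46785524 -0.38256489]
 [ 0.60429864 -0.60810159  0.51481609]
 [ 0.00822109 -0.6413454  -0.76720824]] [[383.75620082   0.         259.48259156]
 [  0.         383.75620082 191.26675188]
 [  0.           0.           1.        ]] -0.03983993601580832
side [ 314.6131966  -848.35496169  640.53308369] [[ 0.93922771 -0.17304895  0.29648838]
 [-0.34306723 -0.50457427  0.79228131]
 [ 0.01249696 -0.84584801 -0.53327757]] [[391.11528465   0.         253.2212567 ]
 [  0.         391.11528465 186.84544933]
 [  0.           0.           1.        ]] -0.07561856885610477
wrist [ 73.06511705 524.95442511 372.42950028] [[ 0.28463342  0.91138325  0.29726149]
 [ 0.95863534 -0.27013329 -0.08970116]
 [-0.00145191  0.31049732 -0.95057315]] [[337.13674038   0.         257.13811877]
 [  0.         337.13674038 192.77549296]
 [  0.           0.           1.        ]] -0.09006689954400242
```

View pics/scene0.png

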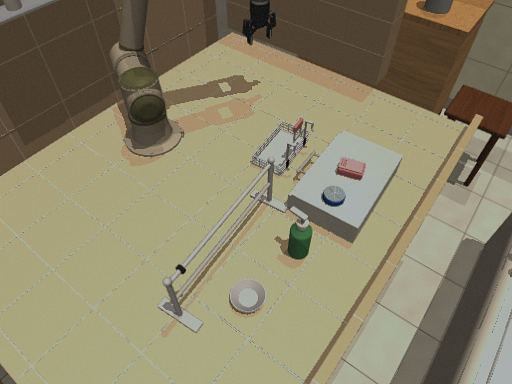

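View pics/side0.png

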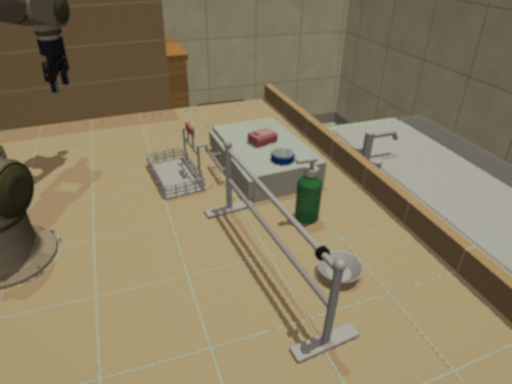

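View pics/wrist0.png

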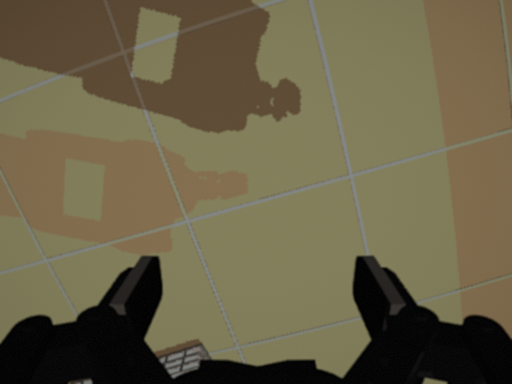

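Run:
```python
from h import *
a=cv2.imread('pics/scene0.png');b=cv2.imread('pics/side0.png')
cv2.imwrite('pics/sc_a.png',cv2.resize(a[100:260,230:420],None,fx=4,fy=4,interpolation=cv2.INTER_CUBIC)[:600,:760])
cv2.imwrite('pics/sc_b.png',cv2.resize(a[150:340,140:310],None,fx=3,fy=3,interpolation=cv2.INTER_CUBIC))
cv2.imwrite('pics/sd_a.png',cv2.resize(b[110:230,135:325],None,fx=4,fy=4,interpolation=cv2.INTER_CUBIC))
cv2.imwrite('pics/sd_b.png',cv2.resize(b[130:360,190:380],None,fx=2.5,fy=2.5,interpolation=cv2.INTER_CUBIC))
```

```text
(no output)
```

View pics/sc_a.png

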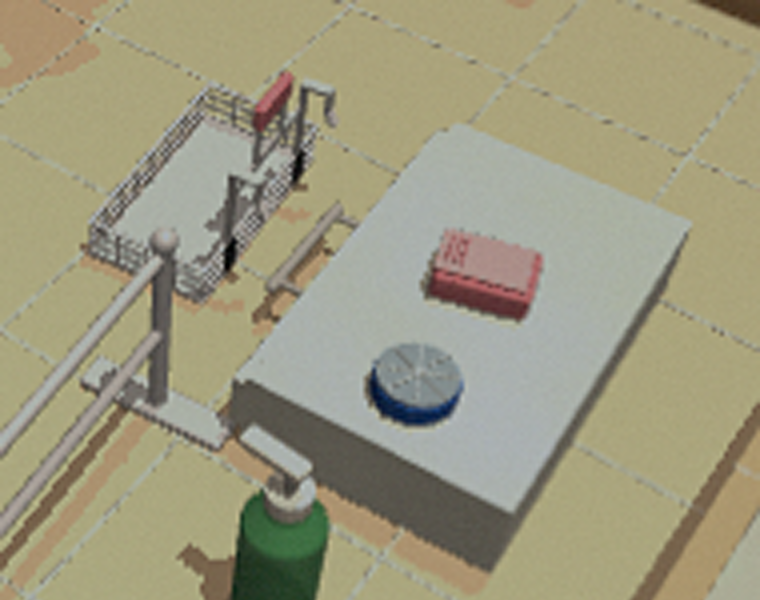

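View pics/sc_b.png

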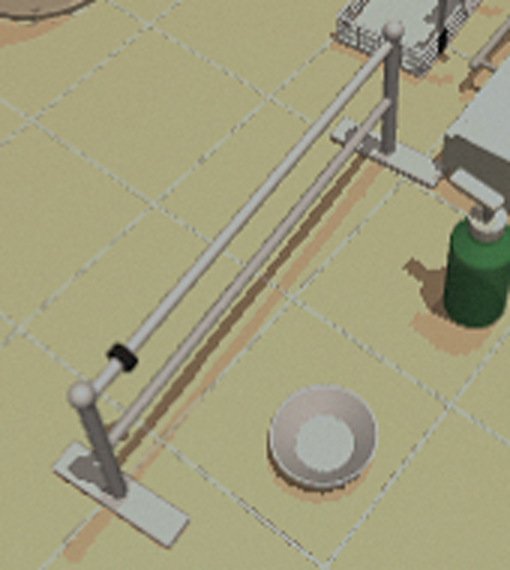

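View pics/sd_a.png

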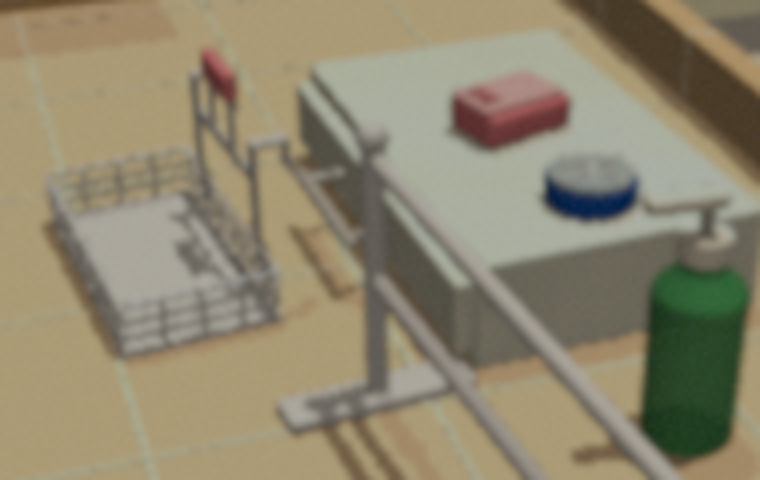

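View pics/sd_b.png

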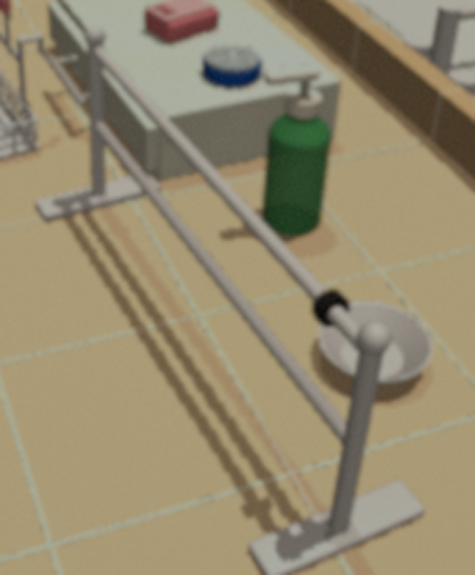

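```bash
cat > m0.py <<'E'
from h import *
a=cap('scene');b=cap('side')
S=lambda U,V:((U+.5)/4-.5+230,(V+.5)/4-.5+100)
S3=lambda U,V:((U+.5)/3-.5+140,(V+.5)/3-.5+150)
D=lambda U,V:((U+.5)/4-.5+135,(V+.5)/4-.5+110)
D2=lambda U,V:((U+.5)/2.5-.5+190,(V+.5)/2.5-.5+130)
def hp(im,off,):
    hsv=cv2.cvtColor(im,cv2.COLOR_RGB2HSV)
    m=(((hsv[...,0]<10)|(hsv[...,0]>165))&(hsv[...,1]>70)&(hsv[...,2]>70)).astype(np.uint8)
    n,l,s,c=cv2.connectedComponentsWithStats(m)
    for i in range(1,n):
        if s[i,4]>12: print(off,s[i],c[i])
hp(a['pixels'],'scene');hp(b['pixels'],'side')
for n,u,v in[('Lball',S(163,241),D2(97,38)),('Rball',S3(82,395),D2(373,338)),('ring',S3(122,356),D2(330,307)),('grip',S(273,100),D(219,75))]:
    print(n,tri(a,u,b,v))
print('right hook top', tri(a,S(233,180),b,D(255,145)), 'left', tri(a,S(303,84),b,D(196,75)))
for q in[(237,380),(510,512),(690,222),(455,125)]: print('chest',onz(a,*S(*q),85))
for q in[(310,72),(560,33),(745,212),(470,290)]: print('chestside',onz(b,*D(*q),85))
print('bot',onz(a,299,240,90),'case',onz(a,*S(490,255),121-2*0-0),'pill',onz(a,*S(418,375),112))
print('handle',onz(a,*S(268,287),47),onz(a,*S(338,207),47))
print('tray floor corners',[onz(a,*S(*q),4) for q in[(90,255),(200,300)]])
E
python3 m0.py
```

```text
scene [293 118  10  15  72] [297.72222222 124.84722222]
scene [341 159   7   8  23] [344.04347826 162.17391304]
scene [337 164  28  16 200] [350.565 172.495]
side [186 122   8  14  65] [189.26153846 128.27692308]
side [248 132  29  15 289] [261.38408304 138.62975779]
Lball (array([567.7098334 ,  13.99448269, 201.4476836 ]), np.float64(2.4988990751124516))
Rball (array([ 609.42754742, -461.62986111,  200.10901855]), np.float64(0.18760176558071184))
ring (array([ 604.61658097, -414.16876782,  188.71433425]), np.float64(0.6156573941626572))
grip (array([515.10674878, 252.90604781, 154.45526405]), np.float64(1.2034279970770698))
right hook top (array([526.03655552, 177.0929174 , 125.63332813]), np.float64(5.849201406283978)) left (array([508.51780675, 316.62759557, 128.33054164]), np.float64(0.15014989404219986))
chest [641.31444052  20.00199963  85.        ]
chest [877.96126422  39.28808179  85.        ]
chest [858.67475633 416.46697694  85.        ]
chest [628.81611753 401.20423372  85.        ]
chestside [620.71704711 389.41451964  85.        ]
chestside [863.72337422 402.77844464  85.        ]
chestside [860.30237947  38.59542439  85.        ]
chestside [6.28904365e+02 5.31697115e-01 8.50000000e+01]
bot [ 763.86793674 -107.31459292   90.        ] case [747.55908434 234.76677446 121.        ] pill [762.62618285  91.74172216 112.        ]
handle [587.38744653 151.84128791  47.        ] [582.80922943 275.8039064   47.        ]
tray floor corners [array([413.22327559, 119.50761605,   4.        ]), array([527.77263417, 135.82521394,   4.        ])]
```

```bash
cat >> h.py <<'E'
def plan(tgt,psi=None):
    s=ctrl.sense();Rm=q2R(s['ee_rot']);d=Rm.T@(np.array(tgt,float)-s['eef_pos'])/200
    cur=np.degrees(np.arctan2(Rm[1,1],Rm[0,1]))
    tw=0 if psi is None else -((psi-cur+90)%180-90)/90
    print('at',np.round(s['eef_pos'],1),'psi',round(cur,1),'zaxis',np.round(Rm[:,2],3),'dp',np.round(d,3),'twist',round(tw,3),'t',round(s['time_s'],1),'rows>=',int(np.ceil(max(np.linalg.norm(d)*4,abs(tw)*90/8.59))))
E
python3 -c "
from h import *
plan([515,253,235],7)
plan([332,378,235],40)"
```

```text
at [149.5 503.1 194.3] psi 73.5 zaxis [-0. -0. -1.] dp [-2.108 -0.679 -0.203] twist 0.738 t 0.2 rows>= 9
at [149.5 503.1 194.3] psi 73.5 zaxis [-0. -0. -1.] dp [-1.053 -0.34  -0.203] twist 0.372 t 0.2 rows>= 5
```

Request:
drive_tool --gripper '[1, 1, 1, 1, 1, 1]' --pt "0 0 -0.2" --pt "-0.25 -0.08 -0.2" --pt "-0.5 -0.16 -0.2" --pt "-0.75 -0.24 -0.2" --pt "-1 -0.32 -0.2" --pt "-1 -0.32 -0.2" --twist '[0.08, 0.16, 0.25, 0.33, 0.37, 0.37]' --newtons 60

```text
time_s: 0.85
eef_pos: [326.3, 382.4, 234.4]
ee_rot: [0.0, 0.424, 0.906, -0.0]
force: [0.5, 0.2, -0.8]
grip_width: 1.002
```

```bash
python3 -c "
from h import *
plan([515,253,235],7)
plan([430,250,260],7)"
```

```text
at [326.3 382.4 234.4] psi 39.8 zaxis [ 0.    -0.001 -1.   ] dp [-1.101  0.311 -0.002] twist 0.364 t 0.8 rows>= 5
at [326.3 382.4 234.4] psi 39.8 zaxis [ 0.    -0.001 -1.   ] dp [-0.841 -0.025 -0.127] twist 0.364 t 0.8 rows>= 4
```

Request:
drive_tool --gripper '[1, 1, 1, 1, 1, 1, 1]' --pt "-0.22 0.06 -0.1" --pt "-0.44 0.12 -0.1" --pt "-0.66 0.18 -0.1" --pt "-0.88 0.24 -0.1" --pt "-1 0.31 -0.1" --pt "-1 0.31 -0.1" --pt "-1 0.31 -0.1" --twist '[0.08, 0.16, 0.24, 0.32, 0.365, 0.365, 0.365]'

```text
time_s: 1.55
eef_pos: [499.1, 272.4, 254.2]
ee_rot: [-0.0, 0.66, 0.751, -0.0]
force: [-0.7, 0.4, -0.1]
grip_width: 1.002
```

```bash
python3 -c "
from h import *
c=cap('wrist','w1.png')
print(proj(c,[515,253,156]))
plan([515,253,235],7)"
```

```text
[272.72034448 203.22445134]
at [498.6 272.8 254.5] psi 7.4 zaxis [-0.001  0.    -1.   ] dp [-0.109  0.069  0.097] twist 0.005 t 1.6 rows>= 1
```

View pics/w1.png

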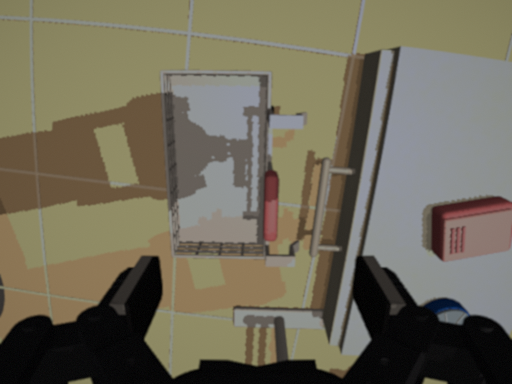

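```bash
python3 -c "
from h import *
c=cap('wrist')
p=c['pixels'].astype(int);m=((p[...,0]-p[...,1]>50)).astype(np.uint8);m[:,320:]=0;m[:140]=0;m[260:]=0;m[:,:255]=0
v,u=np.nonzero(m);print(len(u),u.mean(),v.mean(),v.min(),v.max())
print(onz(c,270.5,169.5,165),onz(c,272,241,165),onz(c,271.2,206,165))
print('handle',onz(c,325,160,50),onz(c,315,254,50))
print('front top edge',onz(c,395,50,85),onz(c,346,320,85))
print('rail foot', proj(c,[567,14,0]))
plan([513,252.5,137],7)"
```

```text
617 270.78444084278766 211.57536466774715 178 240
[507.7981254 285.2525205 165.       ] [518.26068306 221.44118226 165.        ] [512.88206462 253.82767413 165.        ]
handle [577.31437417 276.59571066  50.        ] [588.19783838 154.54891968  50.        ]
front top edge [617.96375843 401.76680366  85.        ] [636.35589237  84.38109598  85.        ]
rail foot [279.50065468 316.34800072]
at [498.5 272.9 254.7] psi 7.4 zaxis [-0.  0. -1.] dp [-0.111  0.059  0.589] twist 0.005 t 1.6 rows>= 3
```

Request:
drive_tool --gripper '[1, 1, 1, 1, 1, 1, 1, 0, 0, 0, 0, 0, 0, 0, 0, 0]' --pt "-0.11 0.06 0" --pt "-0.11 0.06 0.15" --pt "-0.11 0.06 0.3" --pt "-0.11 0.06 0.4" --pt "-0.11 0.06 0.5" --pt "-0.11 0.06 0.58" --pt "-0.11 0.06 0.58" --pt "-0.11 0.06 0.58" --pt "-0.11 0.06 0.58" --pt "-0.11 0.06 0.58" --pt "-0.11 0.06 0.58" --pt "-0.11 0.06 0.58" --pt "-0.11 0.06 0.58" --pt "-0.11 0.06 0.58" --pt "-0.11 0.06 0.58" --pt "-0.11 0.06 0.58" --twist '[-0.01, -0.01, -0.01, -0.01, -0.01, -0.01, -0.01, -0.01, -0.01, -0.01, -0.01, -0.01, -0.01, -0.01, -0.01, -0.01]' --newtons 60

```text
time_s: 3.25
eef_pos: [514.1, 251.7, 138.6]
ee_rot: [-0.0, 0.655, 0.756, -0.0]
force: [0.2, 0.1, -0.0]
grip_width: -0.001
```

```bash
python3 -c "
from h import *
c=cap('wrist','w2.png');a=cap('side','s2.png');cap('scene','c2.png')
cv2.imwrite('pics/s2z.png',cv2.resize(a['pixels'][70:230,120:320,::-1],None,fx=4,fy=4,interpolation=cv2.INTER_CUBIC)[:600])
plan([513,252.5,320],5)"
```

```text
at [514.1 251.8 138.6] psi 8.2 zaxis [-0. -0. -1.] dp [ 0.004 -0.005 -0.907] twist 0.036 t 3.4 rows>= 4
```

View pics/w2.png

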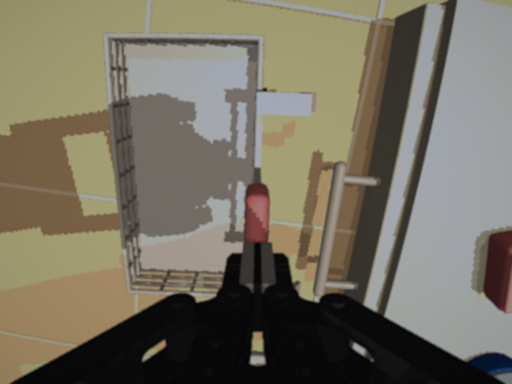

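View pics/s2z.png

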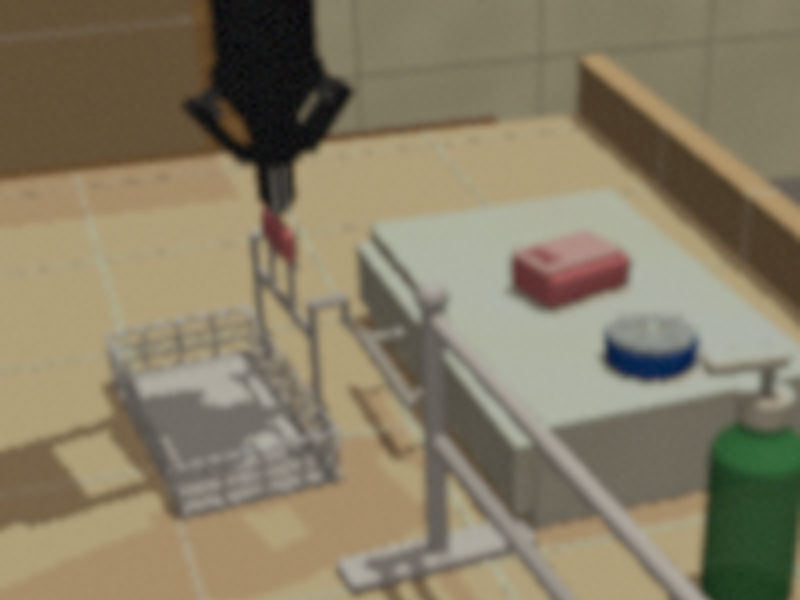

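```bash
python3 -c "
from h import *
a=cap('side');b=cap('scene');c=cap('wrist')
def red(c,box):
    p=c['pixels'].astype(int);m=((p[...,0]-p[...,1]>35)&(p[...,0]-p[...,2]>20)).astype(np.uint8);q=np.zeros_like(m);x0,x1,y0,y1=box;q[y0:y1,x0:x1]=m[y0:y1,x0:x1]
    n,l,s,ce=cv2.connectedComponentsWithStats(q);i=1+np.argmax(s[1:,4]);print(s[i],ce[i]);return ce[i]
A=red(a,(175,205,110,145));B=red(b,(280,315,100,140))
print(tri(a,A,b,B))
cv2.imwrite('pics/c2z.png',cv2.resize(b['pixels'][60:210,230:380,::-1],None,fx=4,fy=4,interpolation=cv2.INTER_CUBIC))
print(onz(c,257,182,167),onz(c,257,240,167))
"
```

```text
[186 123   8  12  51] [189.56862745 128.45098039]
[294 121   9  12  40] [296.8   126.275]
(array([515.53872514, 244.64598721, 155.6550922 ]), np.float64(3.3599748411417862))
[508.96430656 286.420694   167.        ] [513.19906434 257.05519923 167.        ]
```

View pics/c2z.png

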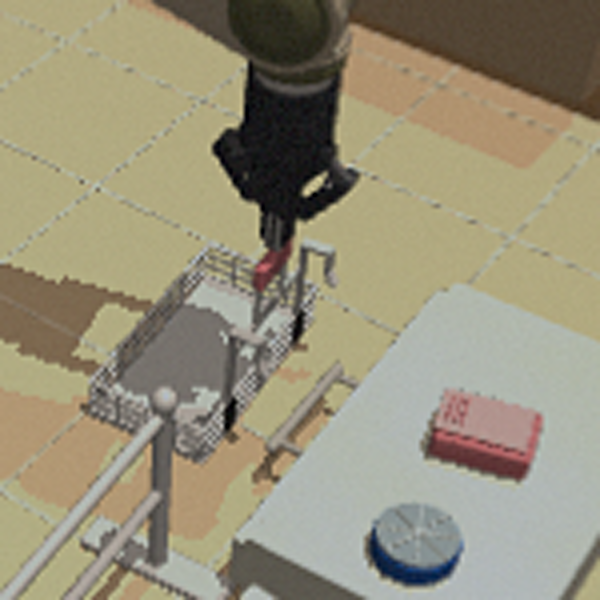

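```bash
python3 -c "
from h import *
a=cap('side');b=cap('scene');c=cap('wrist')
X=ctrl.sense()['eef_pos'];print(X,ctrl.sense()['grip_width'])
for n,k,o in (('side',a,(120,70)),('scene',b,(230,60)),('wrist',c,(0,0))):
    print(n,proj(k,X),(proj(k,X)-o)*4, 'grip',proj(k,[514,253,155]))
print(c['hand_eye'])
cv2.imwrite('pics/w2z.png',cv2.resize(c['pixels'][160:310,160:360,::-1],None,fx=4,fy=4,interpolation=cv2.INTER_CUBIC))
"
```

```text
[514.0931259  251.75941119 138.60659154] 0.0016789437015253636
side [189.36900174 133.16415556] [277.47600696 252.65662225] grip [188.87104159 128.09291939]
scene [297.10816115 128.28993993] [268.43264458 273.15975971] grip [297.66391027 124.53666853]
wrist [257.30993732 226.60029634] [1029.23974929  906.40118534] grip [257.46007509 237.03257253]
[[ 2.18239941e-04 -9.50256060e-01 -3.11469697e-01  7.89241150e+01]
 [ 9.99999599e-01  4.77794057e-04 -7.57013751e-04  4.63783194e-02]
 [ 8.68175275e-04 -3.11469407e-01  9.50255784e-01 -1.78304238e+02]
 [ 0.00000000e+00  0.00000000e+00  0.00000000e+00  1.00000000e+00]]
```

View pics/w2z.png

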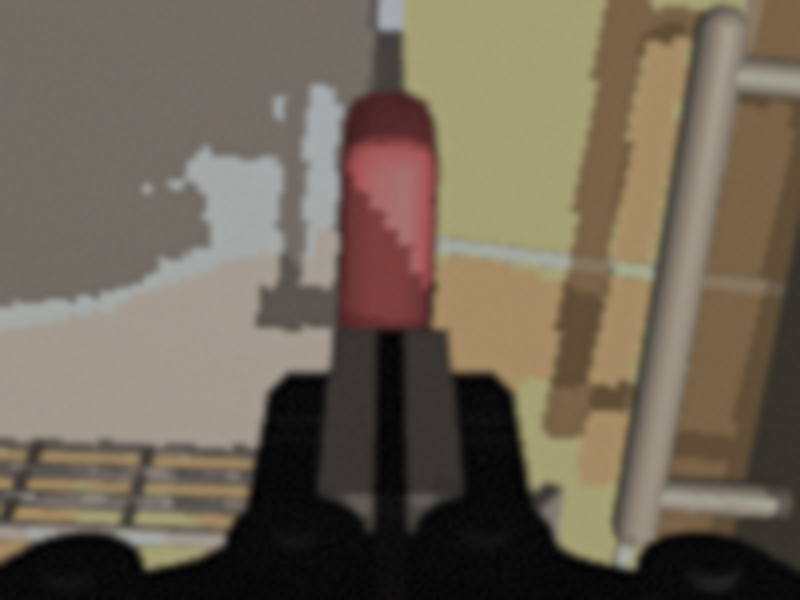

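```bash
python3 -c "
from h import *
a=cap('side');b=cap('scene');c=cap('wrist')
print(tri(a,(189.9,123),b,(298.7,122)))
s=ctrl.sense();M=q2R(s['ee_rot'])
for z in (0,-13,-20,-30,-40):
  print(z,proj(c,s['eef_pos']+M@[0,42.5,z]),proj(c,s['eef_pos']+M@[11,42.5,z]),proj(c,s['eef_pos']+M@[0,0,z]),proj(c,s['eef_pos']+M@[11,6,z]))
"
```

```text
(array([518.33025439, 250.27758073, 171.55874176]), np.float64(1.623548686571923))
0 [330.76727502 226.44614841] [332.13626694 208.66777765] [257.30686915 226.55323232] [267.92264102 208.70576722]
-13 [335.65785189 236.15784571] [337.23871678 217.36920844] [257.29773139 236.32975798] [268.64564095 217.4578593 ]
-20 [338.56388545 241.93920227] [340.27931049 222.5634266 ] [257.29227081 242.15635615] [269.07715629 222.68818381]
-30 [343.09875656 250.97704433] [345.03744988 230.70534296] [257.2837022  251.27570088] [269.75350391 230.89627561]
-40 [348.15178566 261.0710481 ] [350.35891669 239.83123744] [257.27408415 261.47754921] [270.51160047 240.11140273]
```

```bash
python3 -c "
from h import *
a=cap('side');b=cap('scene')
X=np.array([149.5,503.2,194.4]);ty=np.array([.285,.9586,0])
for k,n,o in((a,'side0.png',(20,20)),(b,'scene0.png',(220,0))):
  im=cv2.imread('pics/'+n)[o[1]:o[1]+100,o[0]:o[0]+100];im=cv2.resize(im,None,fx=5,fy=5,interpolation=cv2.INTER_CUBIC)
  for z in(0,13,19,32,60):
   for s in(-42.5,0,42.5):
    u=(proj(k,X+ty*s+[0,0,z])-o)*5;cv2.circle(im,tuple(int(t) for t in u),3,(0,0,255) if z==0 else (0,255,0),-1)
  cv2.imwrite('pics/t_'+n,im)
"; cd pics; python3 -c "
import cv2,numpy as np;cv2.imwrite('tt.png',np.hstack([cv2.imread('t_side0.png'),cv2.imread('t_scene0.png')])[:,:1000][::1])
im=cv2.imread('tt.png');cv2.imwrite('tt.png',cv2.resize(im,(800,400)))"
```

```text
(no output)
```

View pics/tt.png

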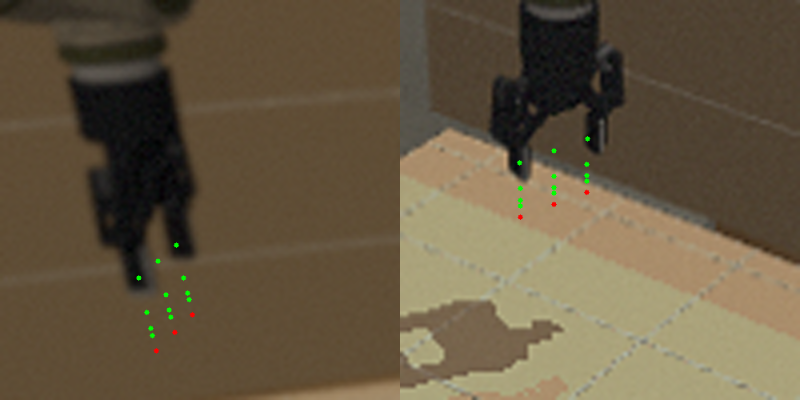

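```bash
python3 -c "
from h import *
print(ctrl.tcp_to_grasp,[x for x in dir(ctrl) if x[0]!='_'])
"
```

```text
18.700000000000003 ['PlanningError', 'sense', 'tcp_to_grasp']
```

Request:
drive_tool --gripper '[1, 1, 1, 1, 1, 1, 1, 1]' --pt "0 0 0" --pt "0 0 0" --pt "0 0 0" --pt "0 0 0" --pt "0 0 0" --pt "0 0 0" --pt "0 0 0" --pt "0 0 0" --twist '[0, 0, 0, 0, 0, 0, 0, 0]'

```text
time_s: 4.75
eef_pos: [514.1, 251.8, 138.6]
ee_rot: [-0.0, 0.655, 0.756, 0.0]
force: [0.4, 0.6, 0.2]
grip_width: 0.998
```

```bash
python3 -c "
from h import *
c=cap('wrist','w3.png')
print(ctrl.sense()['grip_width'])
"
```

```text
1.0041917581675712
```

View pics/w3.png

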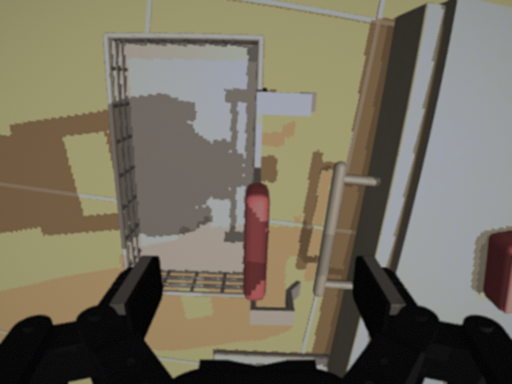

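Request:
drive_tool --gripper '[1, 1, 1, 0, 0, 0, 0, 0, 0, 0, 0]' --pt "0 0 0.08" --pt "0 0 0.16" --pt "0 0 0.16" --pt "0 0 0.16" --pt "0 0 0.16" --pt "0 0 0.16" --pt "0 0 0.16" --pt "0 0 0.16" --pt "0 0 0.16" --pt "0 0 0.16" --pt "0 0 0.16" --twist '[0, 0, 0, 0, 0, 0, 0, 0, 0, 0, 0]' --newtons 60

```text
time_s: 5.9
eef_pos: [514.2, 251.8, 107.1]
ee_rot: [0.0, 0.655, 0.756, 0.0]
force: [-1.9, 1.0, 5.5]
grip_width: 0.128
```

```bash
python3 -c "
from h import *
a=cap('side','s4.png');b=cap('scene','c4.png');c=cap('wrist','w4.png')
f=lambda i:cv2.resize(i[:,:,::-1],None,fx=4,fy=4,interpolation=cv2.INTER_CUBIC)
cv2.imwrite('pics/z4.png',np.hstack([f(a['pixels'][80:200,145:245]),f(b['pixels'][80:200,250:350])]))
"
```

```text
(no output)
```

View pics/z4.png

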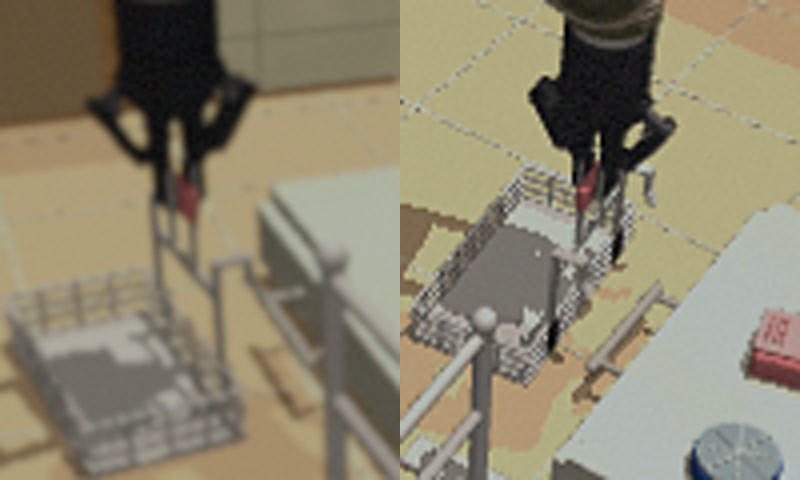

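View pics/w4.png

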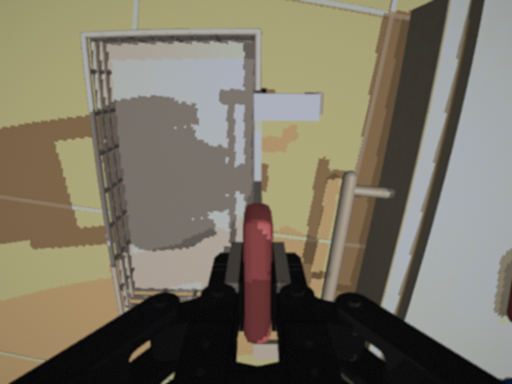

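```bash
python3 -c "
from h import *
a=cap('side')
for z in (130,138,145,150,155): print(z,(proj(a,[503,252,z])-[145,80])*4)
"
```

```text
130 [164.02600292 224.73160889]
138 [163.23413238 215.21476101]
145 [162.53806895 206.83485688]
150 [162.03906254 200.81893091]
155 [161.53853893 194.77763836]
```

Request:
drive_tool --gripper '[0, 0, 0, 0, 0, 0, 0, 0, 0, 0, 0, 0]' --pt "0 0 -0.05" --pt "0 0 -0.12" --pt "0 0 -0.22" --pt "0 -0.1 -0.32" --pt "0 -0.2 -0.42" --pt "0 -0.3 -0.52" --pt "0 -0.4 -0.6" --pt "0 -0.45 -0.68" --pt "0 -0.45 -0.72" --pt "0 -0.45 -0.72" --pt "0 -0.45 -0.72" --pt "0 -0.45 -0.72" --twist '[0, 0, 0, 0, 0, 0, 0, 0, 0, 0, 0, 0]'

```text
time_s: 7.3
eef_pos: [425.1, 238.8, 249.5]
ee_rot: [-0.001, 0.655, 0.756, -0.001]
force: [0.3, -0.1, -3.7]
grip_width: 0.127
```

```bash
python3 -c "
from h import *
a=cap('side','s5.png');c=cap('wrist','w5.png')
plan([470,-100,255],5)
plan([470,-235,255],5)
"
```

```text
at [425.1 238.8 249.8] psi 8.2 zaxis [-0.001 -0.    -1.   ] dp [-1.709 -0.019 -0.026] twist 0.035 t 7.4 rows>= 7
at [425.1 238.8 249.8] psi 8.2 zaxis [-0.001 -0.    -1.   ] dp [-2.377 -0.115 -0.025] twist 0.035 t 7.4 rows>= 10
```

View pics/s5.png

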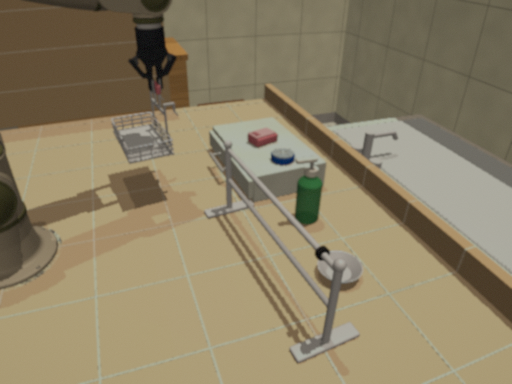

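View pics/w5.png

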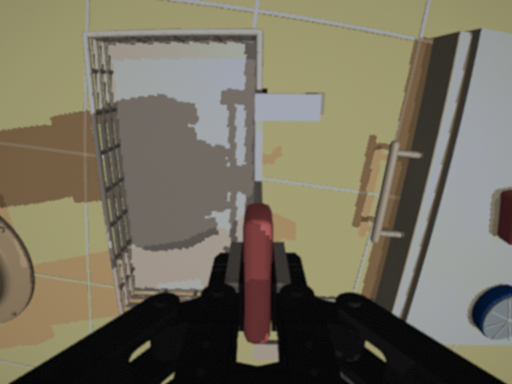

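Request:
drive_tool --gripper '[0, 0, 0, 0, 0, 0, 0, 0]' --pt "-0.1 0 -0.03" --pt "-0.25 0 -0.03" --pt "-0.4 0 -0.03" --pt "-0.55 0 -0.03" --pt "-0.7 0 -0.03" --pt "-0.85 0 -0.03" --pt "-1 0 -0.03" --pt "-1 0 -0.03" --twist '[0.035, 0.035, 0.035, 0.035, 0.035, 0.035, 0.035, 0.035]'

```text
time_s: 8.2
eef_pos: [454.0, 38.1, 256.1]
ee_rot: [0.0, 0.677, 0.736, -0.001]
force: [-1.0, 2.6, -4.5]
grip_width: 0.127
```

Request:
drive_tool --gripper '[0, 0, 0, 0, 0, 0, 0, 0]' --pt "-0.1 0 0" --pt "-0.25 0 0" --pt "-0.4 0 0" --pt "-0.55 0 0" --pt "-0.7 0 0" --pt "-0.85 0 0" --pt "-1 0 0" --pt "-1 0 0" --twist '[0, 0, 0, 0, 0, 0, 0, 0]'

```text
time_s: 9.0
eef_pos: [471.3, -160.8, 255.8]
ee_rot: [-0.0, 0.676, 0.737, -0.0]
force: [0.2, 2.5, -3.2]
grip_width: 0.128
```

```bash
python3 -c "
from h import *
plan([500,-235,250],5)
"
```

```text
at [ 471.3 -160.8  255.8] psi 4.9 zaxis [-0.001 -0.    -1.   ] dp [-0.382  0.112  0.029] twist -0.001 t 9.0 rows>= 2
```

Request:
drive_tool --gripper '[0, 0, 0, 0, 0, 0]' --pt "-0.15 0.05 0" --pt "-0.3 0.1 0" --pt "-0.38 0.18 0" --pt "-0.38 0.25 0" --pt "-0.38 0.25 0" --pt "-0.38 0.25 0" --twist '[0, 0, 0, 0, 0, 0]'

```text
time_s: 9.6
eef_pos: [527.5, -228.7, 256.1]
ee_rot: [-0.001, 0.675, 0.738, 0.0]
force: [-0.3, -0.7, -3.2]
grip_width: 0.128
```

```bash
python3 -c "
from h import *
plan([573,-235,250],5)
a=cap('side','s6.png');b=cap('scene','c6.png');c=cap('wrist','w6.png')
f=lambda i:cv2.resize(i[:,:,::-1],None,fx=2.6,fy=2.6,interpolation=cv2.INTER_CUBIC)
cv2.imwrite('pics/z6.png',np.hstack([f(a['pixels'][90:310,210:360]),f(b['pixels'][130:350,140:290])]))
"
```

```text
at [ 527.5 -228.7  256.1] psi 5.1 zaxis [-0.001  0.001 -1.   ] dp [-0.052  0.224  0.03 ] twist 0.001 t 9.6 rows>= 1
```

View pics/z6.png

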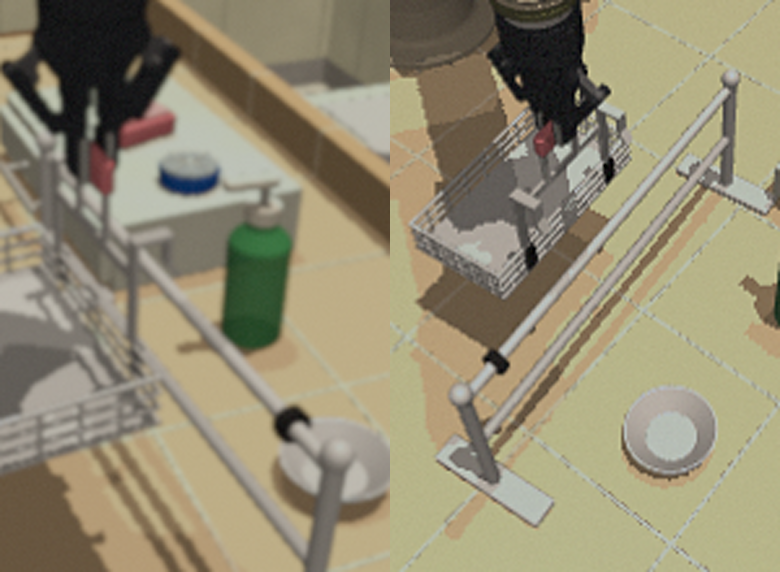

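View pics/w6.png

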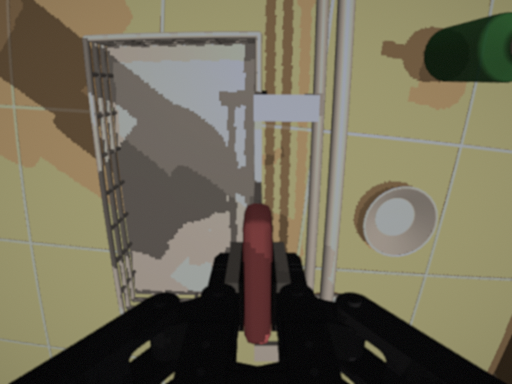

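```bash
python3 -c "
from h import *
c=cap('wrist');p=c['pixels']
for v in (20,80,150,200,250,280):
  r=p[v].astype(int);m=[u for u in range(300,380) if r[u,2]>r[u,0]-12 and r[u].mean()>110]
  print(v,m[:1],m[-1:],len(m))
s=ctrl.sense();bz=s['eef_pos'][2]-107
yd=np.array([-.0874,.9962]);xd=np.array([.9962,.0874])
for u,v in ((346,20),(342.5,80),(338.5,150),(333,250)):
  X=onz(c,u,v,190);print(X,'rail-line offset from grip',(X[:2]-s['eef_pos'][:2])@xd)
print('hook top back edge',[(onz(c,u,v,bz+130)[:2]-s['eef_pos'][:2])@xd for u,v in((254,108),(321,108))])
"
```

```text
20 [322] [351] 15
80 [320] [348] 10
150 [317] [343] 8
200 [306] [377] 13
250 [333] [379] 7
280 [330] [332] 3
[ 576.10144885 -103.26770946  190.        ] rail-line offset from grip 59.57518291773794
[ 579.48481638 -142.50430952  190.        ] rail-line offset from grip 59.516414808269516
[ 584.30896886 -192.02977219  190.        ] rail-line offset from grip 59.99371006836586
[ 593.38500667 -273.97214706  190.        ] rail-line offset from grip 61.87349537662611
hook top back edge [np.float64(-1.5241564904829072), np.float64(28.710656380010047)]
```

Request:
drive_tool --gripper '[0, 0, 0, 0, 0, 0, 0, 0, 0, 0, 0]' --pt "0 0.1 0" --pt "0 0.2 0" --pt "0 0.22 0" --pt "0 0.22 0" --pt "0 0.22 0.06" --pt "0 0.22 0.12" --pt "0 0.22 0.18" --pt "0 0.22 0.22" --pt "0 0.22 0.26" --pt "0 0.22 0.26" --pt "0 0.22 0.26" --twist '[0, 0, 0, 0, 0, 0, 0, 0, 0, 0, 0]'

```text
time_s: 10.9
eef_pos: [571.6, -225.7, 204.8]
ee_rot: [0.0, 0.675, 0.738, 0.0]
force: [0.5, -0.5, -3.9]
grip_width: 0.13
```

```bash
python3 -c "
from h import *
plan([573,-235,172],5)
a=cap('side','s7.png');b=cap('scene','c7.png');c=cap('wrist','w7.png')
f=lambda i:cv2.resize(i[:,:,::-1],None,fx=3.5,fy=3.5,interpolation=cv2.INTER_CUBIC)
cv2.imwrite('pics/z7.png',np.hstack([f(a['pixels'][100:270,230:340]),f(b['pixels'][130:300,170:280])]))
"
```

```text
at [ 571.6 -225.7  204.8] psi 5.1 zaxis [ 0. -0. -1.] dp [-0.047  0.003  0.164] twist 0.001 t 10.9 rows>= 1
```

View pics/z7.png

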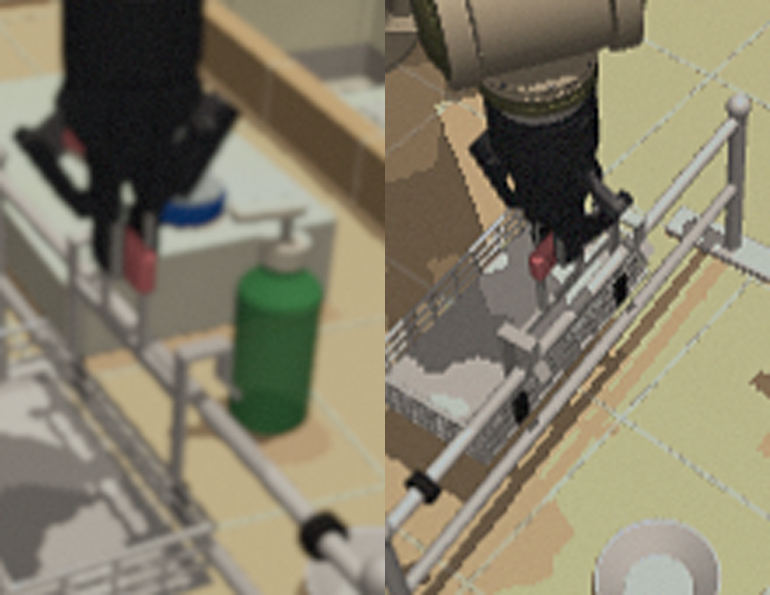

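View pics/w7.png

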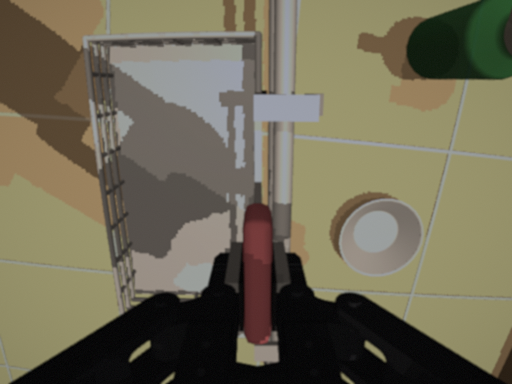

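Request:
drive_tool --gripper '[0, 0, 0, 0, 0, 0, 0, 0]' --pt "0 0 0.03" --pt "0 0 0.06" --pt "0 0 0.09" --pt "0 0 0.12" --pt "0 0 0.14" --pt "0 0 0.16" --pt "0 0 0.16" --pt "0 0 0.16" --twist '[0, 0, 0, 0, 0, 0, 0, 0]'

```text
time_s: 11.85
eef_pos: [571.6, -226.0, 176.6]
ee_rot: [0.002, 0.675, 0.738, 0.0]
force: [-9.9, 3.5, 21.1]
grip_width: 0.125
```

```bash
python3 -c "
from h import *
plan([573,-235,172],5)
a=cap('side','s8.png');b=cap('scene','c8.png');c=cap('wrist','w8.png')
f=lambda i:cv2.resize(i[:,:,::-1],None,fx=3.5,fy=3.5,interpolation=cv2.INTER_CUBIC)
cv2.imwrite('pics/z8.png',np.hstack([f(a['pixels'][100:270,230:340]),f(b['pixels'][130:300,170:280])]))
"
```

```text
at [ 571.6 -226.   176.6] psi 5.0 zaxis [ 0.003 -0.002 -1.   ] dp [-0.045  0.003  0.023] twist 0.001 t 11.8 rows>= 1
```

View pics/z8.png

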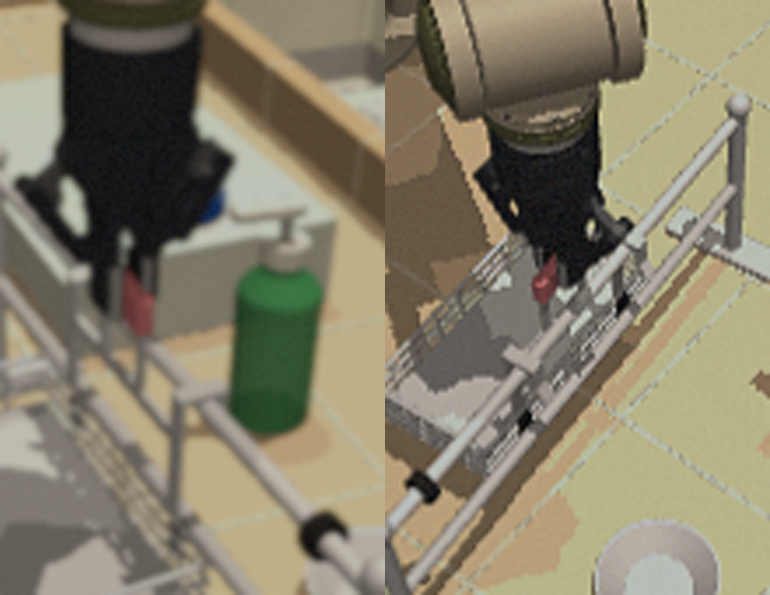

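Request:
drive_tool --gripper '[0, 0, 0, 0]' --pt "0 -0.005 -0.01" --pt "0 -0.01 -0.015" --pt "0 -0.01 -0.015" --pt "0 -0.01 -0.015" --twist '[0, 0, 0, 0]'

```text
time_s: 12.4
eef_pos: [570.3, -226.0, 176.7]
ee_rot: [0.001, 0.675, 0.738, 0.001]
force: [2.2, 1.2, 6.9]
grip_width: 0.129
```

Request:
drive_tool --gripper '[0, 0, 0, 0, 0, 0, 0, 0, 0, 0, 0, 0, 0, 0, 0]' --pt "-0.02 0 0" --pt "-0.05 0 0" --pt "-0.09 0 0" --pt "-0.13 0 0" --pt "-0.17 0 0" --pt "-0.21 0 0" --pt "-0.25 0 0" --pt "-0.29 0 0" --pt "-0.33 0 0" --pt "-0.37 0 0" --pt "-0.4 0 0" --pt "-0.43 0 0" --pt "-0.45 0 0" --pt "-0.45 0 0" --pt "-0.45 0 0" --twist '[0, 0, 0, 0, 0, 0, 0, 0, 0, 0, 0, 0, 0, 0, 0]'

```text
time_s: 13.9
eef_pos: [578.0, -314.9, 176.7]
ee_rot: [0.001, 0.675, 0.738, 0.001]
force: [0.7, 3.8, 8.2]
grip_width: 0.13
```

```bash
python3 -c "
from h import *
plan([573,-235,172],5)
a=cap('side','s9.png');b=cap('scene','c9.png');c=cap('wrist','w9.png')
f=lambda i:cv2.resize(i[:,:,::-1],None,fx=3.5,fy=3.5,interpolation=cv2.INTER_CUBIC)
cv2.imwrite('pics/z9.png',np.hstack([f(a['pixels'][130:300,250:360]),f(b['pixels'][180:350,140:250])]))
"
```

```text
at [ 578.  -314.9  176.7] psi 5.1 zaxis [ 0.002  0.    -1.   ] dp [0.4   0.011 0.024] twist 0.001 t 13.9 rows>= 2
```

View pics/z9.png

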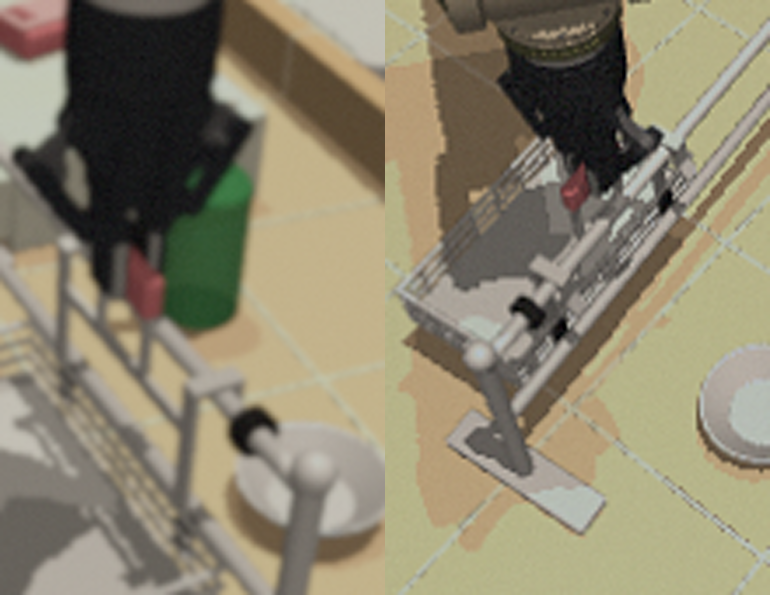

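Request:
drive_tool --gripper '[0, 0, 0, 0, 0, 0, 0]' --pt "-0.01 0 0" --pt "-0.02 0 0" --pt "-0.03 0 0" --pt "-0.04 0 0" --pt "-0.05 0 0" --pt "-0.06 0 0" --pt "-0.065 0 0" --twist '[0, 0, 0, 0, 0, 0, 0]'

```text
time_s: 14.75
eef_pos: [579.1, -326.8, 176.7]
ee_rot: [-0.0, 0.675, 0.738, 0.001]
force: [-0.9, 9.3, 9.2]
grip_width: 0.123
```

Request:
drive_tool --gripper '[0, 0, 0]' --pt "-0.005 0 0" --pt "-0.01 0 0" --pt "-0.01 0 0" --twist '[0, 0, 0]'

```text
time_s: 15.05
eef_pos: [579.3, -328.9, 176.8]
ee_rot: [-0.0, 0.675, 0.738, 0.001]
force: [-0.4, 8.2, 8.8]
grip_width: 0.13
```

Request:
drive_tool --gripper '[0, 0, 0]' --pt "-0.005 0 0" --pt "-0.01 0 0" --pt "-0.01 0 0" --twist '[0, 0, 0]'

```text
time_s: 15.35
eef_pos: [579.5, -330.9, 176.7]
ee_rot: [-0.0, 0.675, 0.738, 0.001]
force: [-1.0, 8.5, 9.4]
grip_width: 0.127
```

```bash
cat > z.py <<'E'
from h import *
import sys
def z(tag,sa=(130,300,250,360),sb=(180,350,140,250)):
    a=cap('side');b=cap('scene');c=cap('wrist','w%s.png'%tag)
    f=lambda i:cv2.resize(i[:,:,::-1],None,fx=3.5,fy=3.5,interpolation=cv2.INTER_CUBIC)
    cv2.imwrite('pics/z%s.png'%tag,np.hstack([f(a['pixels'][sa[0]:sa[1],sa[2]:sa[3]]),f(b['pixels'][sb[0]:sb[1],sb[2]:sb[3]])]))
    print(ctrl.sense()['force'])
if __name__=='__main__': z(sys.argv[1])
E
python3 z.py 10
```

```text
[-1.13732117  8.04984718  9.21399963]
```

View pics/z10.png

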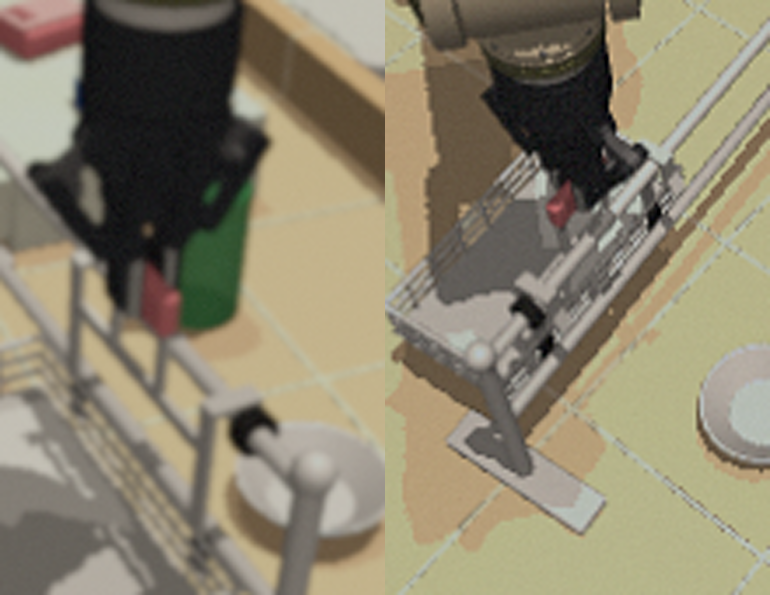

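Request:
drive_tool --gripper '[0, 0, 0]' --pt "-0.005 0 0" --pt "-0.01 0 0" --pt "-0.015 0 0" --twist '[0, 0, 0]'

```text
time_s: 15.8
eef_pos: [579.7, -333.7, 176.7]
ee_rot: [-0.0, 0.675, 0.738, 0.001]
force: [-0.2, 9.8, 9.1]
grip_width: 0.131
```

```bash
python3 z.py 11
```

```text
[-1.39443746  8.01367896  9.30346516]
```

View pics/z11.png

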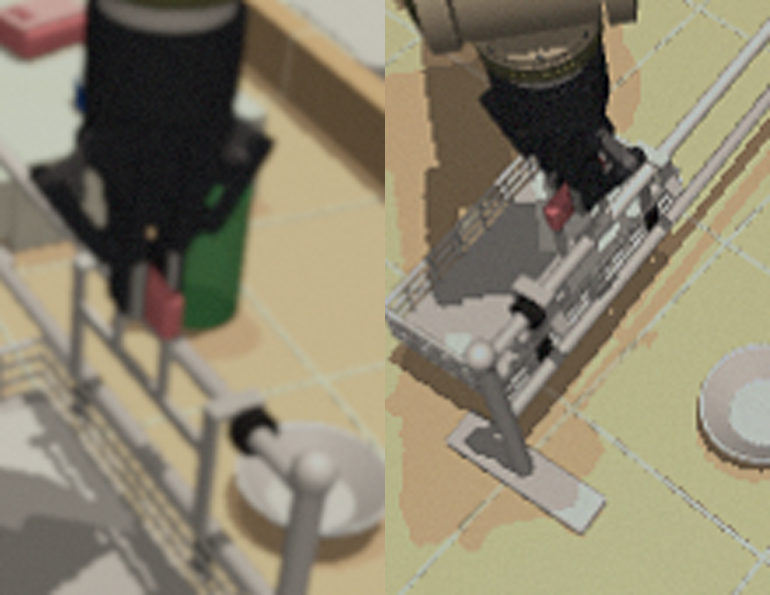

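Request:
drive_tool --gripper '[0.3, 0.4, 0.5, 0.5, 0.5, 0.5, 0.5, 0.5]' --pt "0 0 0" --pt "0 0 0" --pt "0 0 0" --pt "0 0 0" --pt "0 0 0" --pt "0 0 -0.1" --pt "0 0 -0.25" --pt "0 0 -0.4" --twist '[0, 0, 0, 0, 0, 0, 0, 0]'

```text
time_s: 16.75
eef_pos: [578.9, -335.4, 256.4]
ee_rot: [-0.0, 0.675, 0.738, -0.0]
force: [0.4, 0.2, 1.0]
grip_width: 0.497
```

```bash
python3 z.py 12
```

```text
[-0.49697175 -0.26786493 -0.6776795 ]
```

View pics/z12.png

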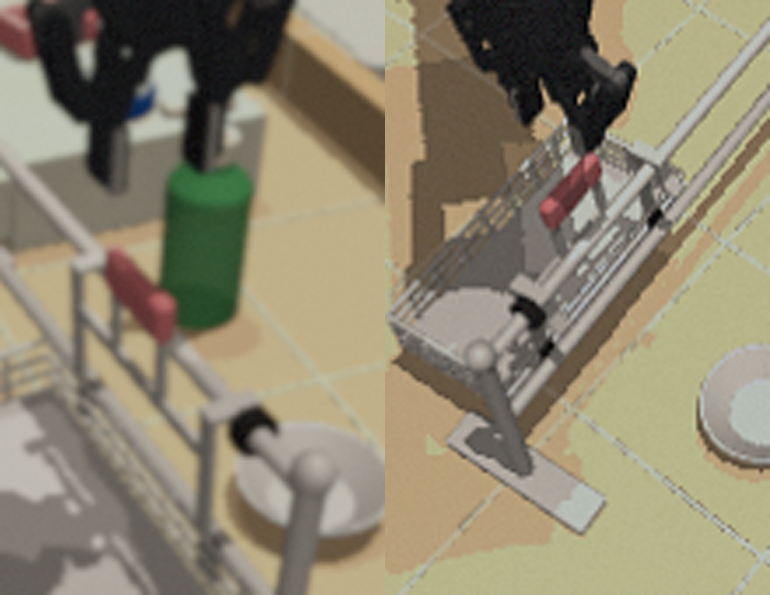

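View pics/w12.png

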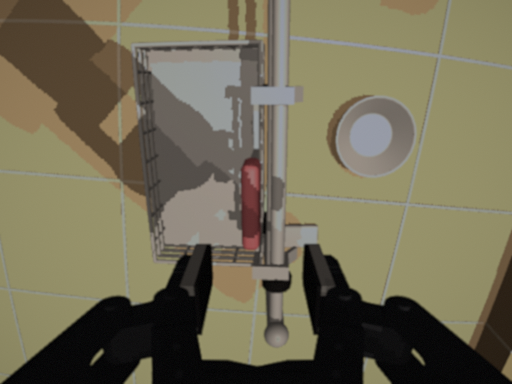

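```bash
python3 -c "
from h import *
c=cap('wrist');yd=np.array([-.0874,.9962])
g=(onz(c,251,159,230)+onz(c,251,247,230))/2;r=onz(c,276,284,200);h=onz(c,271,277,196)
print(g,r,(g-r)[:2]@yd,'expect 82')
plan([470,-100,250],5)
"
```

```text
[ 575.38378675 -333.22148084  230.        ] [ 601.7826839  -411.09304234  200.        ] 79.88291317796468 expect 82
at [ 579.2 -335.5  255.6] psi 5.0 zaxis [ 0. -0. -1.] dp [ 1.221 -0.44   0.028] twist 0.001 t 16.9 rows>= 6
```

```bash
python3 -c "
from h import *
plan([560,190,256],3.3)
"
```

```text
at [ 579.2 -335.5  255.6] psi 5.0 zaxis [ 0. -0. -1.] dp [ 2.626  0.136 -0.003] twist 0.019 t 16.9 rows>= 11
```

Request:
drive_tool --gripper '[0.5, 0.5, 0.5, 0.5, 0.5]' --pt "0.2 0 -0.05" --pt "0.45 0.02 -0.05" --pt "0.7 0.03 -0.05" --pt "0.95 0.05 -0.05" --pt "1 0.06 -0.05" --twist '[0.02, 0.02, 0.02, 0.02, 0.02]'

```text
time_s: 17.45
eef_pos: [573.0, -130.4, 265.1]
ee_rot: [-0.001, 0.685, 0.728, 0.0]
force: [0.0, -1.2, 1.3]
grip_width: 0.504
```

Request:
drive_tool --gripper '[0.5, 0.4, 0.28, 0.28, 0.28]' --pt "0.2 0 0" --pt "0.45 0 0" --pt "0.7 0 0" --pt "0.95 0.02 0" --pt "1 0.02 0" --twist '[0, 0, 0, 0, 0]'

```text
time_s: 17.95
eef_pos: [565.5, 68.8, 264.5]
ee_rot: [-0.001, 0.685, 0.728, -0.0]
force: [0.2, -0.8, -0.7]
grip_width: 0.281
```

Request:
drive_tool --gripper '[0.28, 0.28, 0.28, 0.28, 0.28]' --pt "0.2 0 0" --pt "0.4 0 0" --pt "0.6 0 0" --pt "0.62 0 0" --pt "0.62 0 0" --twist '[0, 0, 0, 0, 0]'

```text
time_s: 18.45
eef_pos: [559.0, 188.5, 264.5]
ee_rot: [-0.0, 0.686, 0.727, -0.001]
force: [0.1, -1.0, -0.5]
grip_width: 0.282
```

```bash
python3 -c "
from h import *
plan([583,215,100],3.3)
c=cap('wrist','w13.png');print(proj(c,[583,215,47]),proj(c,[575,275,47]),proj(c,[588,155,47]))
"
```

```text
at [559.  188.5 264.5] psi 3.3 zaxis [-0.002 -0.001 -1.   ] dp [0.126 0.129 0.822] twist 0.0 t 18.4 rows>= 4
[279.40901314 131.04145085] [276.32886062  77.30245072] [279.69594477 180.5039311 ]
```

View pics/w13.png

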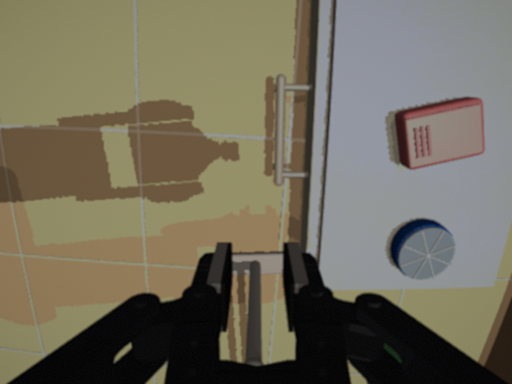

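```bash
python3 -c "
from h import *
c=cap('wrist')
A=onz(c,281,76,48);B=onz(c,279.2,183,48);M=(A+B)/2;print(A,B,M)
print('panel top',onz(c,322,130,72),'chest',onz(c,331,130,85))
plan([M[0],M[1],100],2.8)
plan([M[0],M[1],2],2.8)
"
```

```text
[580.45620077 275.77068535  48.        ] [587.78823474 151.07389903  48.        ] [584.12221776 213.42229219  48.        ]
panel top [628.17508792 221.35068291  72.        ] chest [635.20056786 223.5499601   85.        ]
at [559.3 187.2 264.9] psi 3.2 zaxis [-0.001 -0.001 -1.   ] dp [0.124 0.132 0.824] twist 0.004 t 18.6 rows>= 4
at [559.3 187.2 264.9] psi 3.2 zaxis [-0.001 -0.001 -1.   ] dp [0.125 0.132 1.314] twist 0.004 t 18.6 rows>= 6
```

Request:
drive_tool --gripper '[0.28, 0.28, 0.28, 0.28, 0.28, 0.28, 0.28]' --pt "0.12 0.13 0.1" --pt "0.125 0.13 0.3" --pt "0.125 0.13 0.5" --pt "0.125 0.13 0.7" --pt "0.125 0.13 0.85" --pt "0.125 0.13 1" --pt "0.125 0.13 1" --twist '[0, 0, 0, 0, 0, 0, 0]'

```text
time_s: 19.25
eef_pos: [581.7, 213.0, 61.6]
ee_rot: [-0.002, 0.687, 0.726, -0.003]
force: [0.1, 0.2, 0.0]
grip_width: 0.282
```

```bash
python3 -c "
from h import *
plan([584.1,213.5,2],2.8)
c=cap('wrist','w14.png')
import z; z.z('14',(80,250,190,300),(90,260,270,380))
"
```

```text
at [581.7 213.   61.6] psi 3.1 zaxis [-0.008 -0.001 -1.   ] dp [0.002 0.015 0.298] twist 0.004 t 19.2 rows>= 2
[-0.56889137 -0.63196651  0.76160266]
```

View pics/w14.png

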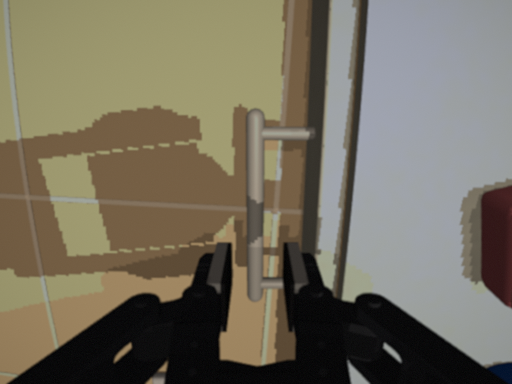

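View pics/z14.png

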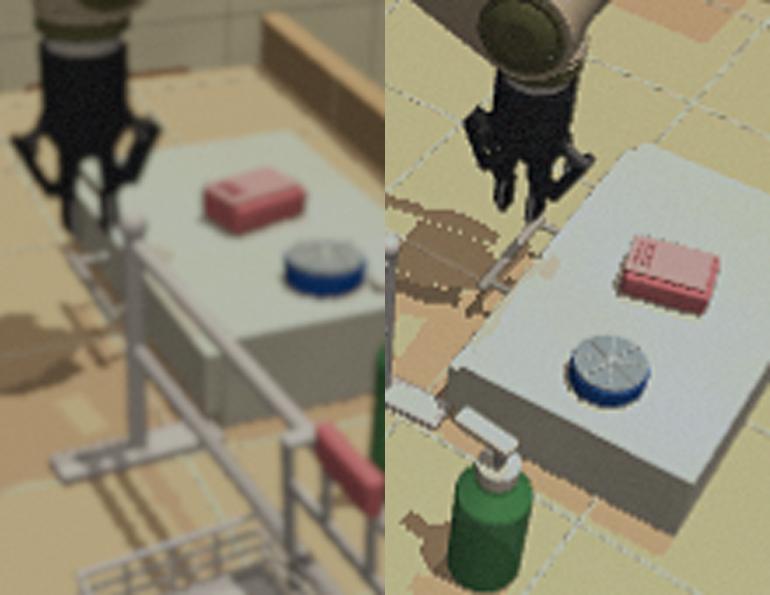

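Request:
drive_tool --gripper '[0.28, 0.28, 0.28, 0.28, 0.28, 0, 0, 0, 0, 0]' --pt "0 0.005 0.08" --pt "0 0.005 0.16" --pt "0 0.005 0.24" --pt "0 0.005 0.3" --pt "0 0.005 0.3" --pt "0 0.005 0.3" --pt "0 0.005 0.3" --pt "0 0.005 0.3" --pt "0 0.005 0.3" --pt "0 0.005 0.3" --twist '[0, 0, 0, 0, 0, 0, 0, 0, 0, 0]' --newtons 50

```text
time_s: 20.45
eef_pos: [583.3, 214.9, 6.5]
ee_rot: [-0.001, 0.687, 0.727, -0.001]
force: [-9.2, -1.3, 3.9]
grip_width: 0.095
```

Request:
drive_tool --gripper '[0, 0, 0, 0, 0, 0, 0, 0, 0, 0, 0, 0, 0, 0, 0, 0]' --pt "0 -0.03 0" --pt "0 -0.08 0" --pt "0 -0.15 0" --pt "0 -0.22 0" --pt "0 -0.29 0" --pt "0 -0.36 0" --pt "0 -0.43 0" --pt "0 -0.5 0" --pt "0 -0.57 0" --pt "0 -0.64 0" --pt "0 -0.71 0" --pt "0 -0.77 0" --pt "0 -0.82 0" --pt "0 -0.86 0" --pt "0 -0.86 0" --pt "0 -0.86 0" --twist '[0, 0, 0, 0, 0, 0, 0, 0, 0, 0, 0, 0, 0, 0, 0, 0]'

```text
time_s: 22.05
eef_pos: [413.1, 206.1, 6.5]
ee_rot: [0.0, 0.687, 0.727, 0.001]
force: [-1.4, 6.3, 1.0]
grip_width: 0.095
```

```bash
python3 -c "
from h import *
import z; z.z('15',(80,250,150,260),(80,250,240,350))
"
```

```text
[-2.01606458  6.47172101  0.64596353]
```

View pics/z15.png

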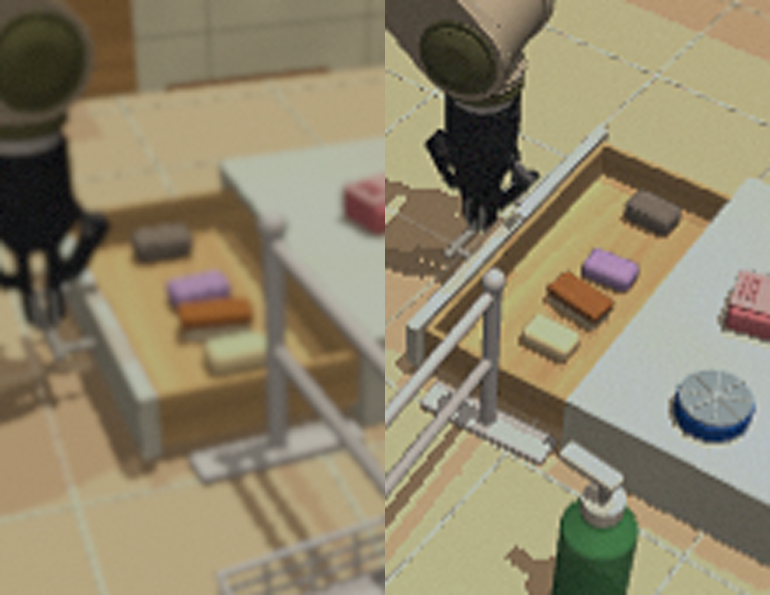

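Request:
drive_tool --gripper '[0, 0, 0, 0, 0]' --pt "0 -0.01 0" --pt "0 -0.02 0" --pt "0 -0.03 0" --pt "0 -0.04 0" --pt "0 -0.04 0" --twist '[0, 0, 0, 0, 0]'

```text
time_s: 22.7
eef_pos: [410.2, 206.0, 6.7]
ee_rot: [0.004, 0.687, 0.727, 0.006]
force: [20.7, 8.9, -21.6]
grip_width: 0.1
```

Request:
drive_tool --gripper '[0, 0.3, 0.3, 0.3, 0.3, 0.3, 0.6, 1, 1, 1, 1]' --pt "0 0.02 0" --pt "0 0.02 0" --pt "0 0.02 0" --pt "0 0.02 0" --pt "0 0.02 -0.15" --pt "0 0.02 -0.4" --pt "0 0.2 -0.65" --pt "0 0.4 -0.9" --pt "0 0.6 -1" --pt "0 0.6 -1" --pt "0 0.6 -1" --twist '[0, 0, 0, 0, 0, 0, 0, 0, 0, 0, 0]'

```text
time_s: 23.8
eef_pos: [526.5, 211.4, 206.7]
ee_rot: [0.001, 0.687, 0.727, 0.001]
force: [-0.5, 0.7, 0.0]
grip_width: 0.997
```

```bash
python3 -c "
from h import *
plan([530,213,260],93)
c=cap('wrist','w16.png')
"
```

```text
at [526.5 211.4 206.7] psi 3.2 zaxis [ 0.003  0.    -1.   ] dp [ 0.007  0.019 -0.266] twist -0.998 t 23.8 rows>= 11
```

View pics/w16.png

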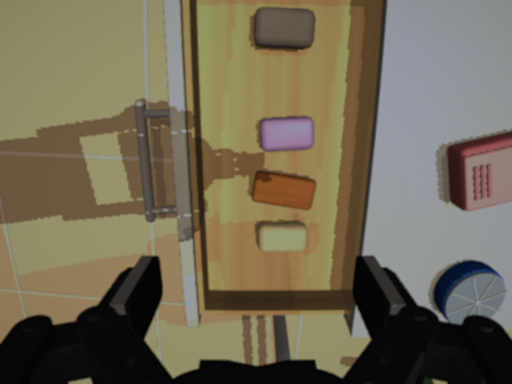

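```bash
cat > items.py <<'E'
from h import *
# HSV ranges; heights of top
def items(c,show=False):
    hsv=cv2.cvtColor(c['pixels'],cv2.COLOR_RGB2HSV).astype(int);h,s,v=hsv[...,0],hsv[...,1],hsv[...,2]
    p=c['pixels'].astype(int)
    ms={'lilac':((h>125)&(h<165)&(s>40),44),
        'brush':((h<14)&(s>150)&(v>80),48),
        'cream':((h>18)&(h<36)&(s<110)&(v>165),44),
        'pumice':((s<75)&(v<135)&(v>45)&(p[...,0]>p[...,2]),48)}
    out={}
    for n,(m,z) in ms.items():
        m=cv2.morphologyEx(m.astype(np.uint8),cv2.MORPH_OPEN,np.ones((3,3)))
        k,l,st,ce=cv2.connectedComponentsWithStats(m)
        for i in range(1,k):
            if 500<st[i,4]<6000:
                ys,xs=np.nonzero(l==i)
                (cx,cy),(w,hh),a=cv2.minAreaRect(np.stack([xs,ys],1).astype(np.float32))
                bx=cv2.boxPoints(((cx,cy),(w,hh),a));W=np.array([onz(c,*q,z)[:2] for q in bx])
                e=[W[1]-W[0],W[2]-W[1]];L=[np.linalg.norm(t) for t in e];d=e[int(np.argmax(L))]
                print(n,st[i],'ctr',np.round(W.mean(0),1),'LxW',np.round(sorted(L)[::-1],0),'longaxis deg',round(np.degrees(np.arctan2(d[1],d[0]))%180,1))
E
python3 -c "
from items import *
c=cap('wrist');items(c)
print([onz(c,*q,63)[:2] for q in((190,100),(205,292),(355,292),(380,20))])
plan([545,310,200],93)
"
```

```text
lilac [ 263  117   53   34 1603] ctr [555.  243.3] LxW [53. 32.] longaxis deg 6.3
brush [ 254  175   63   35 1690] ctr [555.7 184. ] LxW [63. 32.] longaxis deg 173.9
pumice [ 257    8   60   39 2118] ctr [544.5 342.5] LxW [54. 33.] longaxis deg 1.7
pumice [ 136   99   59  144 3740] ctr [429.8 194.3] LxW [155.  51.] longaxis deg 92.9
pumice [439 139  31  65 717] ctr [726.1 218.5] LxW [70. 30.] longaxis deg 86.0
pumice [110 257  40  58 649] ctr [381.1  58.9] LxW [92. 19.] longaxis deg 64.3
pumice [365 256  39  59 660] ctr [683.5  76.2] LxW [93. 18.] longaxis deg 122.1
pumice [276 317  17  44 586] ctr [570.3  -9.3] LxW [69. 17.] longaxis deg 98.6
[array([458.84239647, 272.16232222]), array([474.42009667,  65.17195361]), array([642.92508467,  74.08290682]), array([625.64986086, 352.3273556 ])]
at [523.8 211.5 204.7] psi 3.3 zaxis [-0.002 -0.    -1.   ] dp [0.486 0.134 0.023] twist -0.997 t 23.9 rows>= 11
```

Request:
drive_tool --gripper '[0.5, 0.5, 0.5, 0.5, 0.5, 0.5, 0.5, 0.5, 0.5, 0.5, 0.5, 0.5, 0.5]' --pt "0.06 0.01 0" --pt "0.12 0.02 0" --pt "0.18 0.04 0" --pt "0.24 0.05 0" --pt "0.3 0.06 0" --pt "0.36 0.08 0" --pt "0.42 0.1 0" --pt "0.5 0.12 0.1" --pt "0.58 0.13 0.2" --pt "0.65 0.14 0.3" --pt "0.65 0.14 0.4" --pt "0.65 0.14 0.4" --pt "0.65 0.14 0.4" --twist '[-0.09, -0.18, -0.27, -0.36, -0.45, -0.54, -0.63, -0.72, -0.81, -0.9, -0.98, -0.98, -0.98]'

```text
time_s: 25.2
eef_pos: [544.7, 342.8, 125.8]
ee_rot: [-0.0, -0.011, 1.0, -0.0]
force: [-0.9, 0.8, 0.1]
grip_width: 0.498
```

```bash
python3 -c "
from items import *
c=cap('wrist','w17.png');items(c)
plan([544.5,342.5,-16],92)
"
```

```text
lilac [ 116  160   48   65 2459] ctr [552.4 245.3] LxW [55. 34.] longaxis deg 6.9
brush [  48  158   39   75 2574] ctr [555.2 184.1] LxW [66. 31.] longaxis deg 174.0
pumice [ 239  151   42   66 2595] ctr [541.6 343.6] LxW [54. 32.] longaxis deg 2.5
pumice [181 245  24  51 521] ctr [620.2 286.4] LxW [52. 12.] longaxis deg 165.6
pumice [310 244  24  52 539] ctr [617.7 400.4] LxW [53. 12.] longaxis deg 16.7
pumice [209 293  97  11 786] ctr [648.7 343.8] LxW [86.  9.] longaxis deg 93.1
pumice [  0 295 102  10 818] ctr [659.1 147.8] LxW [104.  10.] longaxis deg 93.0
at [545.2 342.9 126.6] psi 91.3 zaxis [ 0.001  0.    -1.   ] dp [ 0.004 -0.002  0.713] twist -0.008 t 25.2 rows>= 3
```

View pics/w17.png

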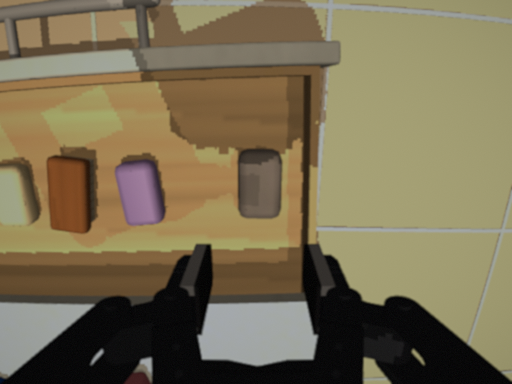

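Request:
drive_tool --gripper '[0.5, 0.5, 0.5, 0.5, 0.5, 0.5, 0, 0, 0, 0, 0, 0]' --pt "0.01 0.003 0.15" --pt "0.01 0.003 0.3" --pt "0.01 0.003 0.45" --pt "0.01 0.003 0.6" --pt "0.01 0.003 0.71" --pt "0.01 0.003 0.71" --pt "0.01 0.003 0.71" --pt "0.01 0.003 0.71" --pt "0.01 0.003 0.71" --pt "0.01 0.003 0.71" --pt "0.01 0.003 0.71" --pt "0.01 0.003 0.71" --twist '[-0.01, -0.01, -0.01, -0.01, -0.01, -0.01, -0.01, -0.01, -0.01, -0.01, -0.01, -0.01]' --newtons 40

```text
time_s: 26.45
eef_pos: [544.4, 343.7, -14.6]
ee_rot: [0.001, -0.02, 1.0, 0.0]
force: [0.3, -1.3, 5.7]
grip_width: 0.413
```

```bash
python3 -c "
from h import *
c=cap('wrist','w18.png');print(ctrl.sense())
import z; z.z('18',(80,250,150,260),(80,250,240,350))
"
```

```text
{'time_s': 26.5, 'joints': array([ 3.81614632e-01,  7.82621797e-01,  1.31983028e+00, -3.09071517e-04,
        1.03619346e+00, -1.22854000e+00]), 'dq': array([-2.22535610e-03,  6.35087925e-04,  9.18004180e-04, -7.11112765e-04,
        1.50593671e-03, -5.24191031e-05]), 'tau': array([ 9.12828371e-01, -5.31137073e+01, -2.02485359e+01,  2.17786082e-01,
       -2.90599483e-02, -8.49163206e-02]), 'eef_pos': array([544.3744413 , 343.68080821, -14.62298766]), 'ee_rot': array([ 1.42521466e-03, -1.97563836e-02,  9.99803729e-01,  3.97297286e-04]), 'force': array([ 0.99193103, -0.53181993,  6.22652903]), 'wrist_torque': array([-0.21973771, -0.02850811, -0.09586647]), 'grip_width': 0.4119752765992737}
[ 0.65484425 -1.77495109  6.81586519]
```

View pics/z18.png

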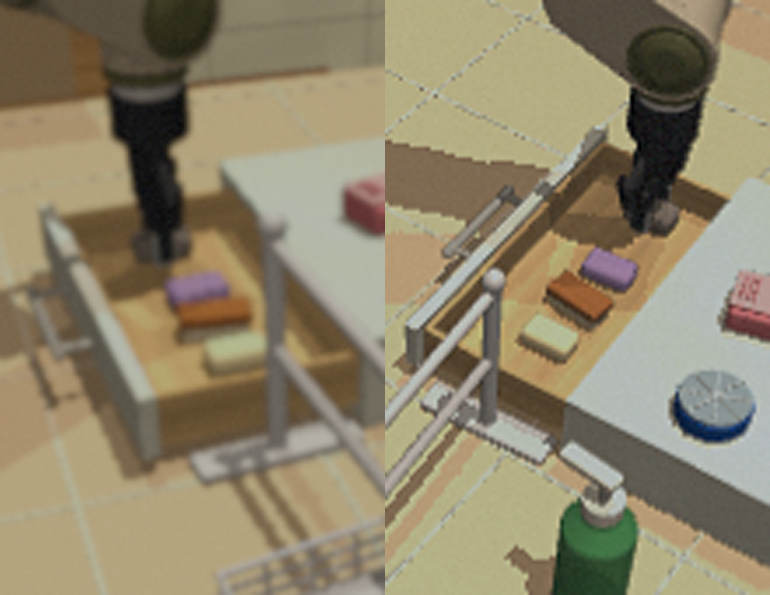

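Request:
drive_tool --gripper '[0, 0, 0, 0, 0, 0, 0, 0, 0]' --pt "0 0 -0.1" --pt "0 0 -0.3" --pt "0 0 -0.5" --pt "0 0 -0.7" --pt "0 -0.1 -0.9" --pt "0 -0.3 -1" --pt "0 -0.5 -1" --pt "0 -0.7 -1" --pt "0 -0.9 -1" --twist '[0, 0, 0, 0, 0, 0, 0, 0, 0]'

```text
time_s: 27.55
eef_pos: [550.3, 162.2, 184.2]
ee_rot: [0.0, -0.02, 1.0, 0.0]
force: [0.9, 0.1, 0.2]
grip_width: 0.415
```

Request:
drive_tool --gripper '[0, 0, 0, 0, 0, 0]' --pt "0.01 -0.2 -0.05" --pt "0.02 -0.4 -0.1" --pt "0.03 -0.6 -0.1" --pt "0.04 -0.8 -0.1" --pt "0.04 -1 -0.1" --pt "0.04 -1 -0.1" --twist '[-0.02, -0.03, -0.03, -0.03, -0.03, -0.03]'

```text
time_s: 28.15
eef_pos: [550.7, -40.5, 203.8]
ee_rot: [0.0, -0.041, 0.999, -0.001]
force: [0.1, 1.2, -0.7]
grip_width: 0.41
```

Request:
drive_tool --gripper '[0, 0, 0, 0, 0, 0]' --pt "0 -0.2 0" --pt "0 -0.4 0" --pt "0 -0.6 0" --pt "0 -0.8 0" --pt "0 -0.95 0" --pt "0 -0.95 0" --twist '[0, 0, 0, 0, 0, 0]'

```text
time_s: 28.75
eef_pos: [567.3, -228.5, 203.2]
ee_rot: [-0.0, -0.042, 0.999, -0.0]
force: [-0.0, 0.8, -0.3]
grip_width: 0.415
```

```bash
python3 -c "
from h import *
c=cap('wrist','w19.png')
plan([528.5,-416.8,180],95)
"
```

```text
at [ 567.4 -226.5  203.3] psi 94.9 zaxis [-0.  0. -1.] dp [ 0.275 -0.931  0.116] twist -0.001 t 28.8 rows>= 4
```

View pics/w19.png

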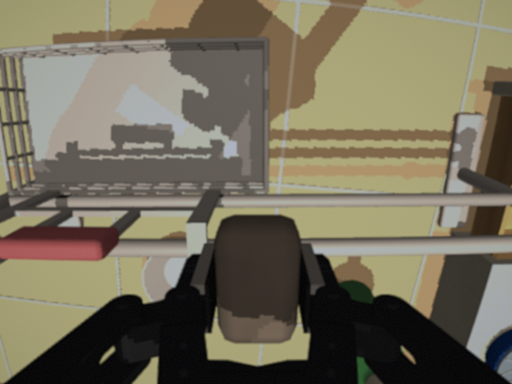

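```bash
python3 -c "
from h import *
c=cap('wrist')
for n,u,v,z in (('LF rim',268,38,106),('LB rim',268,190,112),('RF rim',1,50,106),('RB',5,195,112),('floorLF',262,50,68),('floorLB',265,185,72)):
  X=onz(c,u,v,z);d=(X[:2]-[597.4,-332.5]);print(n,X,'rel bar/basketcentre x,y',d@[.9962,.0874],d@[-.0874,.9962])
"
```

```text
LF rim [ 453.42352212 -228.94838523  106.        ] rel bar/basketcentre x,y -134.37895613654234 115.74166280340313
LB rim [ 572.44474132 -217.89068966  112.        ] rel bar/basketcentre x,y -14.843574969673625 116.35488457300367
RF rim [ 473.71987343 -444.51723992  106.        ] rel bar/basketcentre x,y -133.0004488568902 -100.78193134370201
RB [ 596.96756778 -451.07999059  112.        ] rel bar/basketcentre x,y -10.794680154224546 -118.09159205177768
floorLF [ 459.01521476 -232.48985906   68.        ] rel bar/basketcentre x,y -129.11803673723358 111.72493263505247
floorLB [ 580.20985283 -218.78589289   72.        ] rel bar/basketcentre x,y -7.186211651723182 114.78441236805105
```

Request:
drive_tool --gripper '[0, 0, 0, 0, 0, 0, 0]' --pt "0.2 0 0" --pt "0.27 -0.2 0" --pt "0.27 -0.4 0" --pt "0.27 -0.6 0" --pt "0.27 -0.8 0" --pt "0.27 -0.94 0" --pt "0.27 -0.94 0" --twist '[0, 0, 0, 0, 0, 0, 0]'

```text
time_s: 29.55
eef_pos: [530.3, -419.2, 202.8]
ee_rot: [-0.0, -0.043, 0.999, 0.0]
force: [-0.2, 0.6, -1.9]
grip_width: 0.412
```

```bash
python3 -c "
from h import *
c=cap('wrist','w20.png')
plan([528.5,-416.8,42],95)
"
```

```text
at [ 530.7 -417.4  203.1] psi 95.0 zaxis [-0.     0.001 -1.   ] dp [0.01  0.003 0.806] twist 0.0 t 29.6 rows>= 4
```

View pics/w20.png

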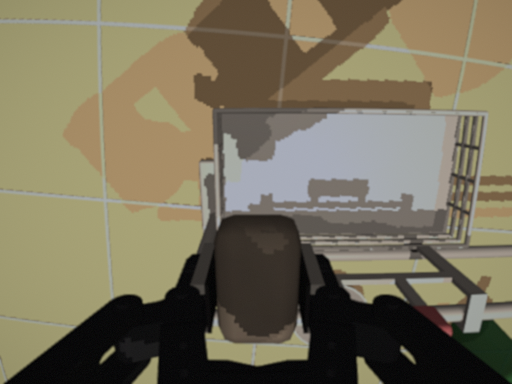

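```bash
python3 -c "
from h import *
c=cap('wrist');s=ctrl.sense()
for u,v,z in ((214,112,106),(214,170,108),(214,232,112),(486,112,106)):
  X=onz(c,u,v,z);d=(X[:2]-s['eef_pos'][:2]);print(X,'rel tool',d@[.9962,.0874],d@[-.0874,.9962])
"
```

```text
[ 476.00438257 -457.87363005  106.        ] rel tool -58.33514628901013 -36.50615534310346
[ 523.41329418 -455.18169897  108.        ] rel tool -10.871113763392742 -37.96799247640627
[ 578.24320541 -452.08919368  112.        ] rel tool 44.02072876298741 -39.67937295312089
[ 453.16379809 -232.64406503  106.        ] rel tool -61.403872564125905 189.8638044079555
```

Request:
drive_tool --gripper '[0, 0, 0, 0, 0, 0, 0, 0, 0]' --pt "0.01 0.02 0.1" --pt "0.01 0.02 0.25" --pt "0.01 0.02 0.4" --pt "0.01 0.02 0.55" --pt "0.01 0.02 0.65" --pt "0.01 0.02 0.73" --pt "0.01 0.02 0.79" --pt "0.01 0.02 0.81" --pt "0.01 0.02 0.81" --twist '[0, 0, 0, 0, 0, 0, 0, 0, 0]'

```text
time_s: 30.55
eef_pos: [528.4, -413.2, 41.9]
ee_rot: [0.0, -0.044, 0.999, 0.0]
force: [0.6, -0.2, -0.9]
grip_width: 0.413
```

```bash
python3 -c "
from h import *
import z; z.z('21',(130,300,230,340),(150,320,100,210))
"
```

```text
[-0.70314112 -0.43928675 -0.25765851]
```

View pics/z21.png

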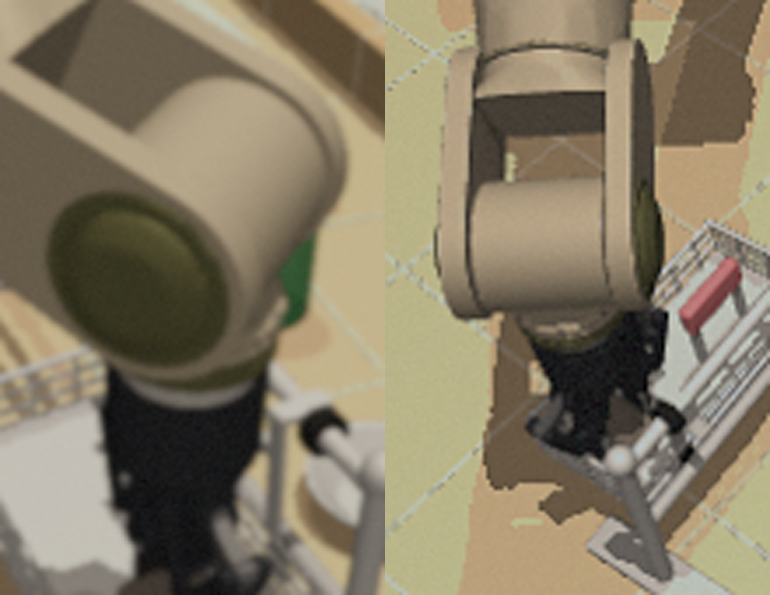

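View pics/w21.png

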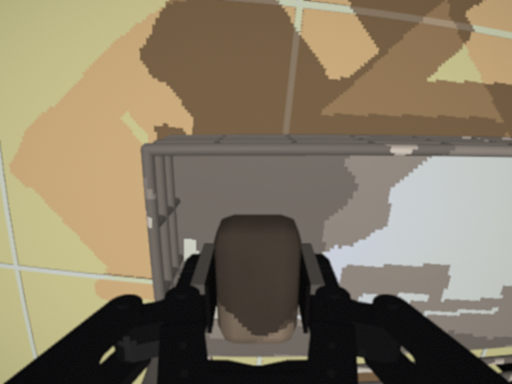

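Request:
drive_tool --gripper '[0, 0, 0, 0]' --pt "0 0 0.01" --pt "0 0 0.02" --pt "0 0 0.03" --pt "0 0 0.03" --twist '[0, 0, 0, 0]'

```text
time_s: 31.1
eef_pos: [527.9, -413.8, 35.2]
ee_rot: [-0.0, -0.044, 0.999, 0.0]
force: [-0.1, 0.5, -0.5]
grip_width: 0.413
```

Request:
drive_tool --gripper '[0.45, 0.5, 0.5, 0.5, 0.5, 0.5, 0.5, 0.5, 0.5]' --pt "0 0 0.005" --pt "0 0 0.005" --pt "0 0 0.005" --pt "0 0 0.005" --pt "0 0 -0.1" --pt "0 0 -0.3" --pt "0 0 -0.5" --pt "0 0 -0.7" --pt "0 0 -0.85" --twist '[0, 0, 0, 0, 0, 0, 0, 0, 0]'

```text
time_s: 32.0
eef_pos: [528.3, -414.1, 208.7]
ee_rot: [0.001, -0.044, 0.999, -0.001]
force: [0.1, 0.4, 0.0]
grip_width: 0.497
```

```bash
python3 -c "
from h import *
c=cap('wrist','w22.png')
plan([550,100,215],95)
"
```

```text
at [ 529.3 -415.2  213.7] psi 95.1 zaxis [ 0.007 -0.008 -1.   ] dp [-0.33   2.556 -0.025] twist 0.001 t 32.0 rows>= 11
```

View pics/w22.png

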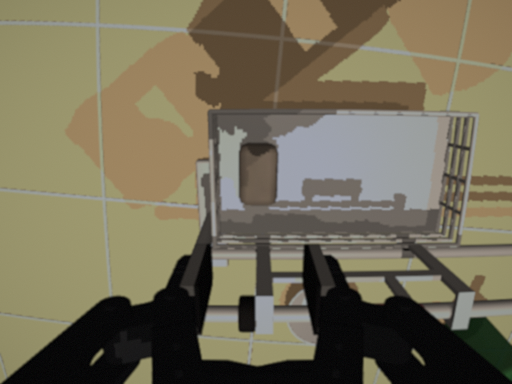

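Request:
drive_tool --gripper '[0.5, 0.5, 0.5, 0.5, 0.5]' --pt "0 0.2 0" --pt "0 0.45 0" --pt "0 0.7 0" --pt "0 0.95 0" --pt "0 1 0" --twist '[0, 0, 0, 0, 0]'

```text
time_s: 32.55
eef_pos: [510.2, -210.4, 206.2]
ee_rot: [0.0, -0.046, 0.999, 0.0]
force: [0.3, -0.2, 0.7]
grip_width: 0.502
```

Request:
drive_tool --gripper '[0.5, 0.5, 0.5, 0.5, 0.5]' --pt "-0.05 0.25 0" --pt "-0.1 0.5 0" --pt "-0.15 0.75 0" --pt "-0.2 1 0" --pt "-0.2 1 0" --twist '[-0.02, -0.02, -0.02, -0.02, -0.02]'

```text
time_s: 33.05
eef_pos: [532.9, -7.6, 205.7]
ee_rot: [0.0, -0.062, 0.998, 0.0]
force: [-0.6, -0.7, -0.3]
grip_width: 0.497
```

Request:
drive_tool --gripper '[0.5, 0.5, 0.5, 0.5, 0.5, 0.5]' --pt "-0.1 0.25 0" --pt "-0.1 0.5 0" --pt "-0.1 0.75 0" --pt "-0.1 1 0.1" --pt "-0.1 1 0.2" --pt "-0.1 1 0.2" --twist '[0, 0, 0, 0, 0, 0]'

```text
time_s: 33.65
eef_pos: [527.3, 189.5, 162.9]
ee_rot: [-0.003, -0.061, 0.998, -0.0]
force: [-0.0, -0.4, -0.2]
grip_width: 0.497
```

```bash
python3 -c "
from items import *
c=cap('wrist','w23.png');items(c)
plan([553,244.5,-16],96.6)
"
```

```text
lilac [ 291  181   35   55 1799] ctr [553.8 240.1] LxW [55. 31.] longaxis deg 10.6
brush [ 225  171   46   68 2171] ctr [556.2 181.8] LxW [63. 32.] longaxis deg 172.3
cream [ 117  177  109   72 2676] ctr [581.4 104.5] LxW [103.  71.] longaxis deg 113.7
cream [213 241  89  15 851] ctr [600.8 197.3] LxW [86. 13.] longaxis deg 94.9
pumice [ 204   32  150   76 4230] ctr [434.3 195.6] LxW [119.  58.] longaxis deg 93.5
pumice [166  80  35  21 645] ctr [459.8 117.2] LxW [29. 16.] longaxis deg 93.3
pumice [311  90  34  21 584] ctr [453.4 239. ] LxW [28. 16.] longaxis deg 93.0
pumice [   0  178   85   73 2150] ctr [582.5 -25.1] LxW [126.  35.] longaxis deg 125.7
pumice [181 245  24  51 527] ctr [630.3 135.2] LxW [60. 14.] longaxis deg 171.3
pumice [310 245  24  51 529] ctr [614.6 264.7] LxW [60. 14.] longaxis deg 22.4
pumice [ 70 265  89  30 804] ctr [652.8  56.3] LxW [91. 30.] longaxis deg 93.0
pumice [210 292  96  12 658] ctr [655.6 204.7] LxW [98.  9.] longaxis deg 92.9
at [528.4 188.5 164.7] psi 96.9 zaxis [-0.002 -0.001 -1.   ] dp [-0.158  0.264  0.903] twist 0.003 t 33.7 rows>= 4
```

View pics/w23.png

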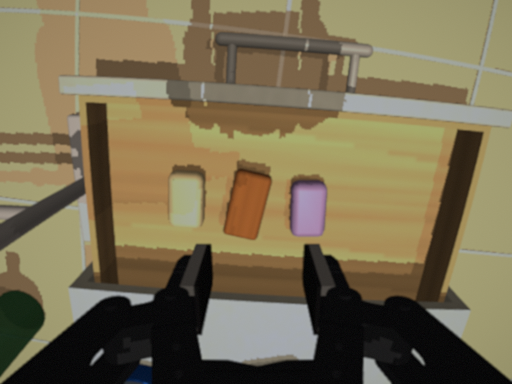

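Request:
drive_tool --gripper '[0.5, 0.5, 0.5, 0.5, 0.5]' --pt "-0.16 0.15 0" --pt "-0.16 0.265 0.1" --pt "-0.16 0.265 0.25" --pt "-0.16 0.265 0.35" --pt "-0.16 0.265 0.35" --twist '[0, 0, 0, 0, 0]'

```text
time_s: 34.2
eef_pos: [554.0, 243.7, 94.2]
ee_rot: [-0.002, -0.059, 0.998, -0.0]
force: [-0.9, -0.0, 0.9]
grip_width: 0.499
```

```bash
python3 -c "
from items import *
c=cap('wrist','w24.png');items(c)
plan([553,242.5,-16],96.6)
"
```

```text
lilac [ 234  163   44   72 3052] ctr [554.1 241.5] LxW [54. 30.] longaxis deg 7.8
brush [ 147  154   54   85 3043] ctr [558.4 183.1] LxW [61. 31.] longaxis deg 172.6
cream [222   0  52  17 576] ctr [429.1 221.8] LxW [32.  9.] longaxis deg 99.9
cream [ 331    0  121   41 2765] ctr [423.  313.9] LxW [80. 19.] longaxis deg 93.7
cream [ 97  27  44  23 852] ctr [455.3 141.3] LxW [28. 14.] longaxis deg 92.8
cream [ 346   82   90   72 4896] ctr [486.5 325.8] LxW [59. 46.] longaxis deg 93.1
cream [  50   87   79   33 1845] ctr [498.9 121.1] LxW [55. 21.] longaxis deg 95.0
cream [ 456   87   56  167 5932] ctr [516.4 407.2] LxW [131.  41.] longaxis deg 20.0
cream [ 302  154  119   21 1472] ctr [518.8 312.5] LxW [84. 12.] longaxis deg 93.2
cream [  74  157   42   67 2461] ctr [561.5 124.1] LxW [51. 29.] longaxis deg 1.1
cream [  25  236  169   21 1713] ctr [604.3 131.9] LxW [133.  14.] longaxis deg 94.0
cream [ 212  242   90   23 1319] ctr [596.7 247.3] LxW [68. 15.] longaxis deg 93.0
cream [ 441  252   71   79 3603] ctr [613.8 434.7] LxW [71. 62.] longaxis deg 3.8
pumice [ 134    0  240   69 5226] ctr [440.8 227.3] LxW [149.  38.] longaxis deg 92.9
pumice [181 245  24  51 549] ctr [614.7 199.5] LxW [46. 11.] longaxis deg 171.6
pumice [310 245  24  51 544] ctr [602.8 298.7] LxW [46. 11.] longaxis deg 22.4
pumice [  0 294  93  19 930] ctr [665.   77.5] LxW [82. 12.] longaxis deg 92.4
pumice [ 205  313  107   16 1089] ctr [655.8 255.7] LxW [86. 10.] longaxis deg 93.0
at [554.9 244.1  96.1] psi 96.8 zaxis [-0. -0. -1.] dp [ 0.01  -0.006  0.561] twist 0.002 t 34.2 rows>= 3
```

View pics/w24.png

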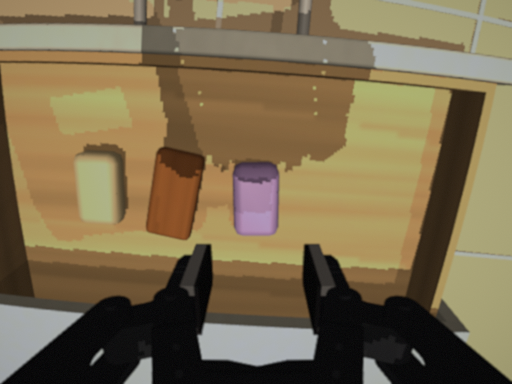

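Request:
drive_tool --gripper '[0.5, 0.5, 0.5, 0.5, 0.5, 0, 0, 0, 0, 0, 0]' --pt "0 -0.01 0.15" --pt "0 -0.01 0.3" --pt "0 -0.01 0.45" --pt "0 -0.01 0.56" --pt "0 -0.01 0.56" --pt "0 -0.01 0.56" --pt "0 -0.01 0.56" --pt "0 -0.01 0.56" --pt "0 -0.01 0.56" --pt "0 -0.01 0.56" --pt "0 -0.01 0.56" --twist '[0, 0, 0, 0, 0, 0, 0, 0, 0, 0, 0]'

```text
time_s: 35.35
eef_pos: [556.4, 243.0, -14.1]
ee_rot: [0.002, -0.059, 0.998, -0.0]
force: [0.6, -2.0, 6.8]
grip_width: 0.387
```

Request:
drive_tool --gripper '[0, 0, 0, 0, 0, 0, 0, 0]' --pt "0 0 -0.15" --pt "0 0 -0.35" --pt "0 0 -0.55" --pt "0 0 -0.75" --pt "0 -0.15 -0.95" --pt "0 -0.35 -1" --pt "0 -0.55 -1" --pt "0 -0.55 -1" --twist '[0, 0, 0, 0, 0, 0, 0, 0]'

```text
time_s: 36.15
eef_pos: [568.4, 129.9, 185.0]
ee_rot: [0.001, -0.057, 0.998, -0.001]
force: [-0.7, 0.3, -2.1]
grip_width: 0.39
```

```bash
python3 -c "
from h import *
c=cap('wrist','w25.png')
B=np.array([597.4,-332.5])
def slot(s,x=-76): return B+s*np.array([-.0874,.9962])+x*np.array([.9962,.0874])
for s in (-74,-24,27,76): print(s,slot(s))
plan([*slot(-24),205],95)
"
```

```text
-74 [ 528.1564 -412.8612]
-24 [ 523.7864 -363.0512]
27 [ 519.329 -312.245]
76 [ 515.0464 -263.4312]
at [568.  132.1 184.6] psi 96.6 zaxis [ 0.001 -0.    -1.   ] dp [ 0.506 -2.433 -0.102] twist 0.018 t 36.2 rows>= 10
```

View pics/w25.png

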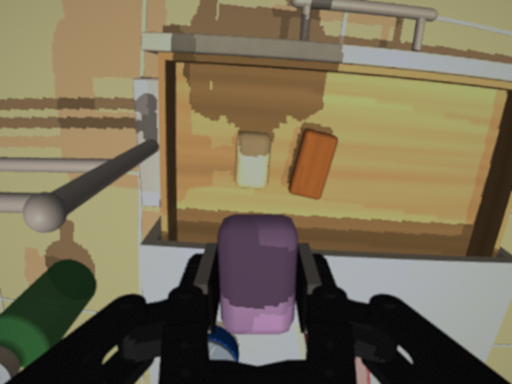

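Request:
drive_tool --gripper '[0, 0, 0, 0, 0, 0, 0]' --pt "0.1 0 -0.1" --pt "0.2 -0.15 -0.1" --pt "0.25 -0.35 -0.1" --pt "0.25 -0.55 -0.1" --pt "0.25 -0.75 -0.1" --pt "0.25 -0.95 -0.1" --pt "0.25 -0.95 -0.1" --twist '[0.02, 0.02, 0.02, 0.02, 0.02, 0.02, 0.02]'

```text
time_s: 36.9
eef_pos: [540.9, -63.6, 203.7]
ee_rot: [0.0, -0.042, 0.999, -0.0]
force: [-0.1, 1.0, -0.3]
grip_width: 0.391
```

Request:
drive_tool --gripper '[0, 0, 0, 0, 0, 0]' --pt "0.05 -0.2 0" --pt "0.1 -0.4 0" --pt "0.15 -0.6 0" --pt "0.2 -0.8 0" --pt "0.2 -0.98 0" --pt "0.2 -0.98 0" --twist '[0, 0, 0, 0, 0, 0]'

```text
time_s: 37.5
eef_pos: [517.9, -261.8, 203.4]
ee_rot: [0.0, -0.043, 0.999, -0.0]
force: [0.3, 1.1, -1.0]
grip_width: 0.39
```

```bash
python3 -c "
from h import *
plan([523.8,-363,40],95)
"
```

```text
at [ 517.9 -261.8  203.4] psi 94.9 zaxis [ 0. -0. -1.] dp [ 0.014 -0.506  0.817] twist -0.001 t 37.5 rows>= 4
```

Request:
drive_tool --gripper '[0, 0, 0, 0, 0, 0]' --pt "0.01 -0.2 0" --pt "0.01 -0.4 0" --pt "0.01 -0.5 0" --pt "0.01 -0.505 0.1" --pt "0.01 -0.505 0.2" --pt "0.01 -0.505 0.2" --twist '[0, 0, 0, 0, 0, 0]'

```text
time_s: 38.1
eef_pos: [524.7, -357.6, 161.2]
ee_rot: [-0.002, -0.045, 0.999, 0.002]
force: [-1.4, 0.5, -1.3]
grip_width: 0.389
```

```bash
python3 -c "
from h import *
plan([523.8,-363,36],95)
c=cap('wrist','w26.png')
"
```

```text
at [ 524.7 -357.6  161.2] psi 95.1 zaxis [-0.003  0.004 -1.   ] dp [ 0.005 -0.029  0.626] twist 0.001 t 38.1 rows>= 3
```

View pics/w26.png

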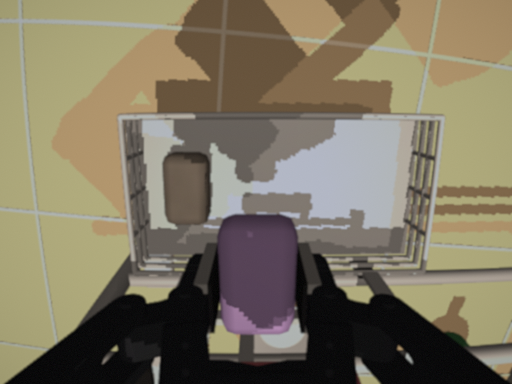

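```bash
python3 -c "
from h import *
c=cap('wrist');s=ctrl.sense();print(s['eef_pos'])
B=np.array([597.4,-332.5])
for u,v,z in ((163,188,90),(211,188,93),(120,115,108),(442,115,108)):
  d=onz(c,u,v,z)[:2]-B;print(d@[.9962,.0874],d@[-.0874,.9962])
d=s['eef_pos'][:2]-B;print('tool',d@[.9962,.0874],d@[-.0874,.9962])
plan([523.8,-363,36],95)
"
```

```text
[ 525.55471627 -358.86535315  164.46856014]
-75.75456094210845 -94.23313999429921
-76.72769254787407 -55.8816940020807
-134.0973714423535 -115.05512922230083
-135.31292691411366 109.14856122788694
tool -73.87660351262957 -19.985887015297283
at [ 525.6 -358.9  164.5] psi 95.1 zaxis [ 0. -0. -1.] dp [ 0.011 -0.02   0.642] twist 0.001 t 38.2 rows>= 3
```

Request:
drive_tool --gripper '[0, 0, 0, 0, 0, 0]' --pt "0.005 0 0" --pt "0.01 0 0.15" --pt "0.01 0 0.3" --pt "0.01 0 0.4" --pt "0.01 0 0.4" --pt "0.01 0 0.4" --twist '[0, 0, 0, 0, 0, 0]'

```text
time_s: 38.8
eef_pos: [523.5, -360.4, 85.2]
ee_rot: [0.001, -0.044, 0.999, -0.001]
force: [-0.4, -0.1, 0.4]
grip_width: 0.388
```

```bash
python3 -c "
from h import *
s=ctrl.sense();B=np.array([597.4,-332.5]);d=s['eef_pos'][:2]-B;print('tool',d@[.9962,.0874],d@[-.0874,.9962])
plan([523.8,-361,36],95)
"
```

```text
tool -76.0757140465096 -21.306884624272065
at [ 523.5 -360.4   85.2] psi 95.1 zaxis [ 0.001 -0.001 -1.   ] dp [-0.001 -0.003  0.246] twist 0.001 t 38.8 rows>= 1
```

Request:
drive_tool --gripper '[0, 0, 0, 0, 0, 0.43, 0.46, 0.46, 0.46, 0.46, 0.46, 0.46, 0.46, 0.46]' --pt "0 0 0.1" --pt "0 0 0.18" --pt "0 0 0.23" --pt "0 0 0.25" --pt "0 0 0.25" --pt "0 0 0.25" --pt "0 0 0.25" --pt "0 0 0.25" --pt "0 0 0.15" --pt "0 0 0" --pt "0 0 -0.2" --pt "0 0 -0.4" --pt "0 0 -0.6" --pt "0 0 -0.6" --twist '[0, 0, 0, 0, 0, 0, 0, 0, 0, 0, 0, 0, 0, 0]'

```text
time_s: 40.2
eef_pos: [524.4, -361.5, 210.1]
ee_rot: [0.004, -0.044, 0.999, -0.004]
force: [0.0, 0.2, -0.3]
grip_width: 0.461
```

```bash
python3 -c "
from h import *
c=cap('wrist','w27.png')
plan([550,160,205],87)
"
```

```text
at [ 523.6 -360.8  206.5] psi 95.1 zaxis [ 0.004 -0.004 -1.   ] dp [-3.610e-01  2.582e+00 -2.000e-03] twist 0.089 t 40.2 rows>= 11
```

View pics/w27.png

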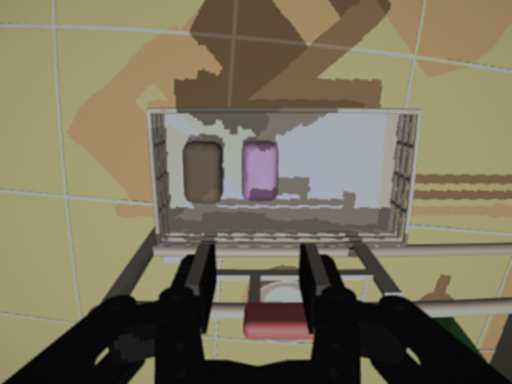

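Request:
drive_tool --gripper '[0.5, 0.5, 0.5, 0.5, 0.5]' --pt "0 0.2 0" --pt "0 0.45 0" --pt "0 0.7 0" --pt "0 0.95 0" --pt "0 1 0" --twist '[0, 0, 0, 0, 0]'

```text
time_s: 40.75
eef_pos: [504.3, -156.4, 202.9]
ee_rot: [-0.001, -0.046, 0.999, 0.001]
force: [-0.5, -1.2, -0.4]
grip_width: 0.504
```

Request:
drive_tool --gripper '[0.5, 0.5, 0.5, 0.5, 0.5]' --pt "-0.05 0.25 0" --pt "-0.1 0.5 0" --pt "-0.15 0.75 0" --pt "-0.2 1 0" --pt "-0.2 1 0" --twist '[0.05, 0.1, 0.13, 0.13, 0.13]'

```text
time_s: 41.25
eef_pos: [527.2, 46.2, 202.6]
ee_rot: [-0.001, 0.055, 0.998, 0.001]
force: [-0.9, -0.7, -0.1]
grip_width: 0.501
```

```bash
python3 -c "
from h import *
plan([555,170,130],83)
"
```

```text
at [527.2  46.2 202.6] psi 83.6 zaxis [-0.001  0.001 -1.   ] dp [-0.07   0.63   0.364] twist 0.007 t 41.2 rows>= 3
```

Request:
drive_tool --gripper '[0.5, 0.5, 0.5, 0.5, 0.5, 0.5]' --pt "-0.02 0.2 0" --pt "-0.04 0.4 0.05" --pt "-0.07 0.6 0.2" --pt "-0.07 0.66 0.36" --pt "-0.07 0.66 0.5" --pt "-0.07 0.66 0.5" --twist '[0, 0, 0, 0, 0, 0]'

```text
time_s: 41.85
eef_pos: [554.5, 170.6, 99.1]
ee_rot: [-0.004, 0.058, 0.998, -0.001]
force: [-0.6, -0.6, -0.9]
grip_width: 0.499
```

```bash
python3 -c "
from items import *
c=cap('wrist','w28.png');items(c)
plan([557,183,-16],83)
"
```

```text
brush [ 253  160   45   82 3491] ctr [557.8 182.1] LxW [62. 31.] longaxis deg 175.4
cream [156   0  40  34 811] ctr [424.8 132. ] LxW [22. 21.] longaxis deg 5.2
cream [296   0  33  20 510] ctr [432.7 219. ] LxW [20. 11.] longaxis deg 90.3
cream [ 102    5   42   43 1195] ctr [428.5  95.5] LxW [29. 22.] longaxis deg 6.9
cream [  0 114  24  61 748] ctr [492.8  -6. ] LxW [45. 19.] longaxis deg 162.1
cream [ 87 129  41  30 834] ctr [503.1  67.5] LxW [27. 18.] longaxis deg 96.8
cream [ 173  179   83   74 2680] ctr [571.4 129.5] LxW [74. 42.] longaxis deg 26.4
cream [ 311  221  185   32 1731] ctr [595.9 279.7] LxW [145.  15.] longaxis deg 92.5
cream [  0 227  48  25 654] ctr [567.8 -22.1] LxW [47. 17.] longaxis deg 93.2
cream [ 213  236   95   33 1300] ctr [600.8 166.4] LxW [75. 18.] longaxis deg 95.6
cream [   2  248   96   90 4770] ctr [623.5 -14.7] LxW [104.  51.] longaxis deg 119.7
cream [129 252  53  29 675] ctr [602.2  82.3] LxW [45. 20.] longaxis deg 92.9
pumice [ 110   22  228   71 5226] ctr [448.7 155.6] LxW [148.  31.] longaxis deg 92.5
pumice [   0  216   76   83 2195] ctr [581.  -19.3] LxW [108.  22.] longaxis deg 119.3
pumice [181 244  24  52 557] ctr [605.5 112.3] LxW [47. 11.] longaxis deg 158.3
pumice [310 245  24  51 547] ctr [617.5 213.4] LxW [47. 11.] longaxis deg 9.0
pumice [ 405  274  107   28 1031] ctr [651.8 326.9] LxW [92. 11.] longaxis deg 93.3
pumice [ 202  310  108   24 1072] ctr [660.7 154.9] LxW [90. 10.] longaxis deg 93.0
at [555.9 170.5 102. ] psi 83.3 zaxis [-0.004 -0.001 -1.   ] dp [-0.     0.063  0.59 ] twist 0.004 t 41.9 rows>= 3
```

View pics/w28.png

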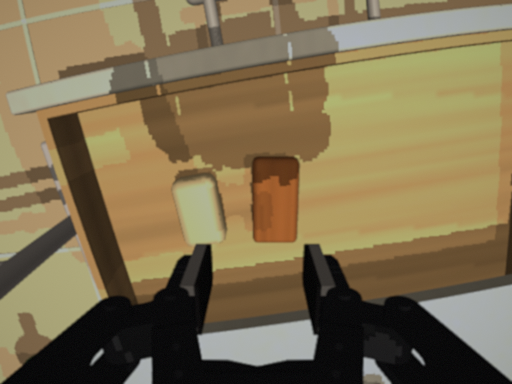

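Request:
drive_tool --gripper '[0.5, 0.5, 0.5, 0.5, 0.5, 0, 0, 0, 0, 0, 0]' --pt "-0.005 0.063 0.1" --pt "-0.005 0.063 0.3" --pt "-0.005 0.063 0.45" --pt "-0.005 0.063 0.57" --pt "-0.005 0.063 0.57" --pt "-0.005 0.063 0.57" --pt "-0.005 0.063 0.57" --pt "-0.005 0.063 0.57" --pt "-0.005 0.063 0.57" --pt "-0.005 0.063 0.57" --pt "-0.005 0.063 0.57" --twist '[0, 0, 0, 0, 0, 0, 0, 0, 0, 0, 0]'

```text
time_s: 43.0
eef_pos: [560.0, 183.8, -9.0]
ee_rot: [0.001, 0.058, 0.998, 0.0]
force: [-0.8, -1.9, 6.1]
grip_width: 0.389
```

Request:
drive_tool --gripper '[0, 0, 0, 0, 0, 0, 0]' --pt "0 0 -0.15" --pt "0 0 -0.35" --pt "0.03 0 -0.55" --pt "0.08 0 -0.75" --pt "0.13 -0.15 -0.95" --pt "0.13 -0.2 -1" --pt "0.13 -0.2 -1" --twist '[0, 0, 0, 0, -0.05, -0.1, -0.13]'

```text
time_s: 43.7
eef_pos: [529.3, 146.0, 192.5]
ee_rot: [0.002, -0.045, 0.999, -0.0]
force: [1.0, 0.6, -1.1]
grip_width: 0.385
```

```bash
python3 -c "
from h import *
c=cap('wrist','w29.png')
plan([518.8,-310.2,205],95)
"
```

```text
at [528.9 146.5 191.2] psi 95.3 zaxis [ 0.003  0.    -1.   ] dp [ 0.259 -2.269 -0.07 ] twist 0.003 t 43.8 rows>= 10
```

View pics/w29.png

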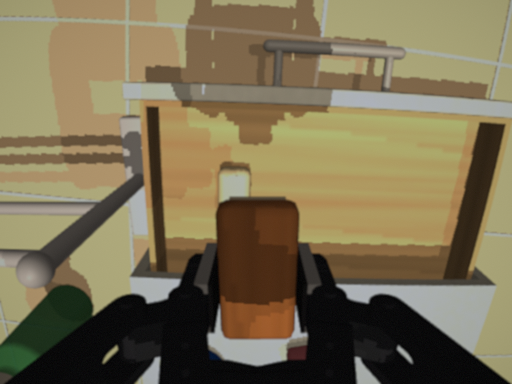

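Request:
drive_tool --gripper '[0, 0, 0, 0, 0, 0]' --pt "0 -0.15 -0.07" --pt "0 -0.35 -0.07" --pt "0 -0.55 -0.07" --pt "0 -0.75 -0.07" --pt "0 -0.95 -0.07" --pt "0 -0.95 -0.07" --twist '[0, 0, 0, 0, 0, 0]'

```text
time_s: 44.35
eef_pos: [545.4, -46.1, 203.2]
ee_rot: [-0.0, -0.041, 0.999, -0.0]
force: [-0.4, 0.1, -0.6]
grip_width: 0.384
```

Request:
drive_tool --gripper '[0, 0, 0, 0, 0, 0]' --pt "0.08 -0.2 0" --pt "0.15 -0.4 0" --pt "0.2 -0.6 0" --pt "0.25 -0.8 0" --pt "0.25 -0.95 0" --pt "0.25 -0.95 0" --twist '[0, 0, 0, 0, 0, 0]'

```text
time_s: 44.95
eef_pos: [512.0, -238.4, 203.0]
ee_rot: [-0.0, -0.042, 0.999, -0.0]
force: [1.1, 0.7, -0.6]
grip_width: 0.389
```

```bash
python3 -c "
from h import *
plan([519.2,-310.2,100],95)
"
```

```text
at [ 512.  -238.4  203. ] psi 94.8 zaxis [-0.001 -0.    -1.   ] dp [-0.006 -0.361  0.515] twist -0.002 t 45.0 rows>= 3
```

Request:
drive_tool --gripper '[0, 0, 0, 0, 0, 0, 0, 0]' --pt "-0.006 -0.2 0" --pt "-0.006 -0.36 0" --pt "-0.006 -0.36 0.1" --pt "-0.006 -0.36 0.2" --pt "-0.006 -0.36 0.3" --pt "-0.006 -0.36 0.4" --pt "-0.006 -0.36 0.4" --pt "-0.006 -0.36 0.4" --twist '[0, 0, 0, 0, 0, 0, 0, 0]'

```text
time_s: 45.75
eef_pos: [520.3, -306.7, 124.2]
ee_rot: [0.0, -0.044, 0.999, 0.0]
force: [0.3, 0.1, -0.5]
grip_width: 0.393
```

```bash
python3 -c "
from h import *
c=cap('wrist','w30.png');s=ctrl.sense();print(s['eef_pos'])
B=np.array([597.4,-332.5]);d=s['eef_pos'][:2]-B;print('tool',d@[.9962,.0874],d@[-.0874,.9962])
plan([519.2,-310.2,42],95)
"
```

```text
[ 520.49720366 -307.13670737  124.80092106]
tool -74.39381393725638 31.988216520498334
at [ 520.5 -307.1  124.8] psi 95.1 zaxis [ 0.001 -0.001 -1.   ] dp [ 0.008 -0.014  0.414] twist 0.001 t 45.8 rows>= 2
```

View pics/w30.png

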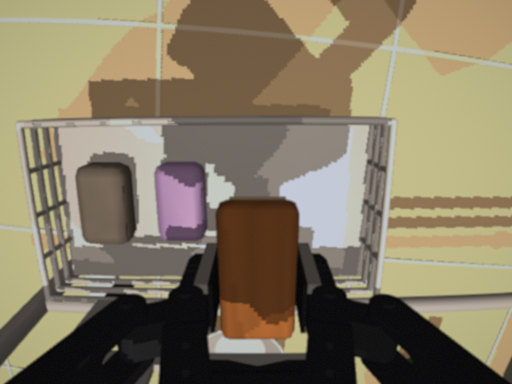

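Request:
drive_tool --gripper '[0, 0, 0, 0, 0, 0, 0]' --pt "0.008 -0.012 0.05" --pt "0.008 -0.012 0.15" --pt "0.008 -0.012 0.25" --pt "0.008 -0.012 0.33" --pt "0.008 -0.012 0.39" --pt "0.008 -0.012 0.41" --pt "0.008 -0.012 0.41" --twist '[0, 0, 0, 0, 0, 0, 0]'

```text
time_s: 46.5
eef_pos: [518.5, -310.1, 41.5]
ee_rot: [-0.0, -0.044, 0.999, 0.0]
force: [-0.1, 0.6, 0.4]
grip_width: 0.384
```

Request:
drive_tool --gripper '[0.43, 0.46, 0.46, 0.46, 0.46, 0.46, 0.46, 0.46, 0.46]' --pt "0 0 0" --pt "0 0 0" --pt "0 0 0" --pt "0 0 -0.1" --pt "0 0 -0.25" --pt "0 0 -0.45" --pt "0 0 -0.65" --pt "0 0 -0.82" --pt "0 0 -0.82" --twist '[0, 0, 0, 0, 0, 0, 0, 0, 0]'

```text
time_s: 47.4
eef_pos: [520.0, -311.2, 211.2]
ee_rot: [0.003, -0.044, 0.999, -0.003]
force: [0.2, -0.1, -0.2]
grip_width: 0.463
```

```bash
python3 -c "
from h import *
c=cap('wrist','w31.png')
plan([557,130,205],93)
"
```

```text
at [ 519.2 -310.6  208.1] psi 95.1 zaxis [ 0.004 -0.003 -1.   ] dp [-0.383  2.178  0.009] twist 0.023 t 47.5 rows>= 9
```

View pics/w31.png

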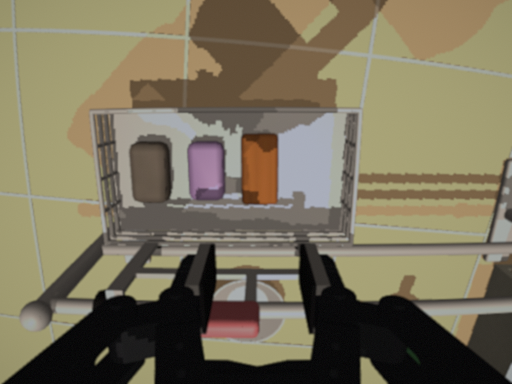

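Request:
drive_tool --gripper '[0.5, 0.5, 0.5, 0.5, 0.5]' --pt "0 0.2 0" --pt "0 0.45 0" --pt "0 0.7 0" --pt "0 0.95 0" --pt "0 1 0" --twist '[0.02, 0.02, 0.02, 0.02, 0.02]'

```text
time_s: 47.95
eef_pos: [499.8, -106.5, 204.9]
ee_rot: [-0.001, -0.03, 1.0, 0.001]
force: [1.1, -0.0, 0.9]
grip_width: 0.5
```

Request:
drive_tool --gripper '[0.5, 0.5, 0.5, 0.5, 0.5, 0.5]' --pt "-0.05 0.25 0" --pt "-0.1 0.5 0" --pt "-0.15 0.75 0" --pt "-0.2 0.95 0" --pt "-0.25 1 0" --pt "-0.25 1 0" --twist '[0, 0, 0, 0, 0, 0]'

```text
time_s: 48.55
eef_pos: [539.6, 92.9, 204.3]
ee_rot: [-0.001, -0.03, 1.0, 0.0]
force: [-0.4, -0.8, 0.1]
grip_width: 0.499
```

```bash
python3 -c "
from items import *
c=cap('wrist','w32.png')
plan([557,130,100],93)
"
```

```text
at [539.3  91.7 204.4] psi 93.3 zaxis [-0.002 -0.    -1.   ] dp [-0.1    0.186  0.522] twist 0.003 t 48.6 rows>= 3
```

View pics/w32.png

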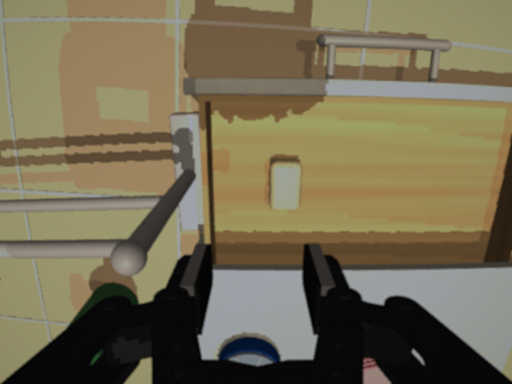

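```bash
python3 -c "
from items import *
c=cap('wrist');X=onz(c,285,186,44);print(X,onz(c,272,162,44),onz(c,299,162,44))
plan([X[0],X[1],80],93)
"
```

```text
[560.71754597 121.19074522  44.        ] [535.81316386 105.71771455  44.        ] [534.16431289 133.45845854  44.        ]
at [539.2  91.  204.7] psi 93.2 zaxis [-0.002 -0.    -1.   ] dp [-0.117  0.145  0.623] twist 0.003 t 48.6 rows>= 3
```

Request:
drive_tool --gripper '[0.5, 0.5, 0.5, 0.5, 0.5, 0.5]' --pt "-0.12 0.15 0.1" --pt "-0.12 0.15 0.25" --pt "-0.12 0.15 0.4" --pt "-0.12 0.15 0.5" --pt "-0.12 0.15 0.52" --pt "-0.12 0.15 0.52" --twist '[0, 0, 0, 0, 0, 0]'

```text
time_s: 49.25
eef_pos: [561.6, 122.0, 101.6]
ee_rot: [-0.0, -0.028, 1.0, -0.0]
force: [-0.3, -0.1, 0.2]
grip_width: 0.499
```

```bash
python3 -c "
from items import *
c=cap('wrist','w33.png')
plan([557,122,-16],93)
"
```

```text
at [562.1 122.2 102.5] psi 93.2 zaxis [ 0.001 -0.    -1.   ] dp [0.026 0.001 0.592] twist 0.002 t 49.3 rows>= 3
```

View pics/w33.png

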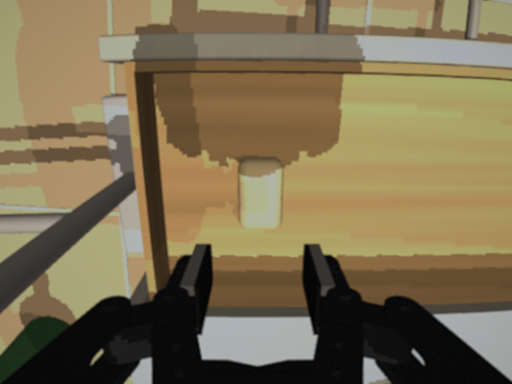

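Request:
drive_tool --gripper '[0.5, 0.5, 0.5, 0.5, 0.5, 0, 0, 0, 0, 0, 0]' --pt "0.015 0.005 0.1" --pt "0.015 0.005 0.3" --pt "0.015 0.005 0.45" --pt "0.015 0.005 0.585" --pt "0.015 0.005 0.585" --pt "0.015 0.005 0.585" --pt "0.015 0.005 0.585" --pt "0.015 0.005 0.585" --pt "0.015 0.005 0.585" --pt "0.015 0.005 0.585" --pt "0.015 0.005 0.585" --twist '[0, 0, 0, 0, 0, 0, 0, 0, 0, 0, 0]'

```text
time_s: 50.4
eef_pos: [559.7, 123.6, -14.0]
ee_rot: [0.001, -0.028, 1.0, -0.0]
force: [0.6, -1.2, 5.8]
grip_width: 0.393
```

Request:
drive_tool --gripper '[0, 0, 0, 0, 0, 0, 0, 0]' --pt "0 0 -0.15" --pt "0 0 -0.35" --pt "0.05 0 -0.55" --pt "0.1 0 -0.75" --pt "0.15 -0.1 -0.95" --pt "0.15 -0.2 -1" --pt "0.15 -0.4 -1" --pt "0.15 -0.4 -1" --twist '[0, 0, 0, 0, -0.02, -0.02, -0.02, -0.02]'

```text
time_s: 51.2
eef_pos: [533.4, 38.9, 185.2]
ee_rot: [0.0, -0.042, 0.999, -0.001]
force: [0.5, -0.1, -1.7]
grip_width: 0.392
```

```bash
python3 -c "
from h import *
c=cap('wrist','w34.png')
plan([515,-261.5,205],95)
"
```

```text
at [533.2  40.7 184.9] psi 94.9 zaxis [ 0. -0. -1.] dp [ 0.219 -1.498 -0.101] twist -0.001 t 51.2 rows>= 7
```

View pics/w34.png

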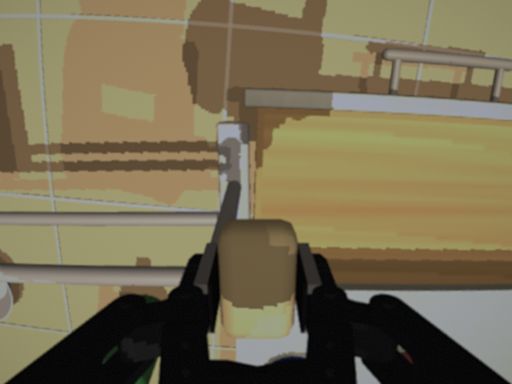

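Request:
drive_tool --gripper '[0, 0, 0, 0, 0, 0]' --pt "0.08 0 -0.1" --pt "0.1 -0.15 -0.1" --pt "0.15 -0.35 -0.1" --pt "0.2 -0.55 -0.1" --pt "0.22 -0.75 -0.1" --pt "0.22 -0.75 -0.1" --twist '[0, 0, 0, 0, 0, 0]'

```text
time_s: 51.85
eef_pos: [502.3, -114.0, 204.4]
ee_rot: [-0.0, -0.042, 0.999, -0.0]
force: [-0.2, 0.5, -0.4]
grip_width: 0.389
```

Request:
drive_tool --gripper '[0, 0, 0, 0, 0, 0, 0, 0]' --pt "0 -0.2 0" --pt "0 -0.4 0" --pt "0 -0.6 0" --pt "0 -0.74 0" --pt "0 -0.74 0.1" --pt "0 -0.74 0.25" --pt "0 -0.74 0.4" --pt "0 -0.74 0.4" --twist '[0, 0, 0, 0, 0, 0, 0, 0]'

```text
time_s: 52.65
eef_pos: [514.3, -256.0, 121.0]
ee_rot: [-0.003, -0.045, 0.999, 0.003]
force: [0.9, -0.2, -0.7]
grip_width: 0.39
```

```bash
python3 -c "
from h import *
c=cap('wrist','w35.png');s=ctrl.sense();print(s['eef_pos'])
B=np.array([597.4,-332.5]);d=s['eef_pos'][:2]-B;print('tool',d@[.9962,.0874],d@[-.0874,.9962])
plan([515,-261.5,38],95)
"
```

```text
[ 515.3836835  -256.98090234  123.70391564]
tool -75.10428536560023 82.40035115448086
at [ 515.4 -257.   123.7] psi 95.1 zaxis [-0.003  0.002 -1.   ] dp [ 0.003 -0.023  0.428] twist 0.001 t 52.7 rows>= 2
```

View pics/w35.png

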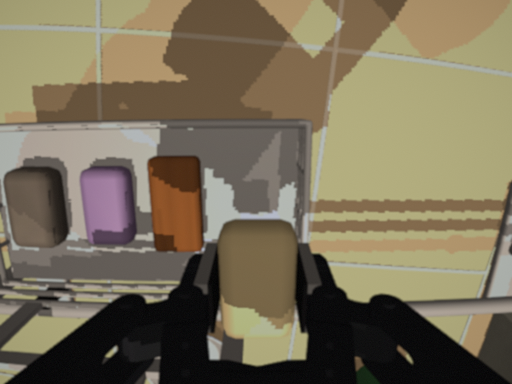

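Request:
drive_tool --gripper '[0, 0]' --pt "0 -0.015 0" --pt "0 -0.015 0" --twist '[0, 0]'

```text
time_s: 52.9
eef_pos: [516.8, -262.0, 126.4]
ee_rot: [0.001, -0.044, 0.999, -0.001]
force: [-0.6, 0.2, -1.2]
grip_width: 0.389
```

```bash
python3 -c "
from h import *
c=cap('wrist','w36.png');s=ctrl.sense();print(s['eef_pos'])
B=np.array([597.4,-332.5]);d=s['eef_pos'][:2]-B;print('tool',d@[.9962,.0874],d@[-.0874,.9962])
b=c['pixels'].astype(int);m=(b[...,0]-b[...,2]>60)&(b[...,0]<190)&(b[...,1]<100);r=np.nonzero(m[200,120:235])[0]+120;print(r.min(),r.max())
print(b[160,285:330].tolist()[::3])
for u,v,z in ((r.max(),200,95),(303,160,108),(311,160,108)):
  d=onz(c,u,v,z)[:2]-s['eef_pos'][:2];print(d@[-.0874,.9962])
"
```

```text
[ 516.59470939 -261.80627952  126.16839466]
tool -74.31959933374503 77.48746674317334
163 209
[[128, 121, 113], [104, 99, 92], [102, 96, 90], [101, 95, 89], [101, 94, 89], [101, 95, 89], [99, 93, 87], [70, 66, 62], [87, 82, 77], [98, 92, 86], [112, 106, 99], [121, 114, 107], [173, 168, 122], [172, 174, 161], [176, 178, 169]]
-33.054158705376736
26.076484092804787
30.863260283226083
```

Request:
drive_tool --gripper '[0, 0, 0, 0]' --pt "0.008 -0.003 0.08" --pt "0.008 -0.003 0.15" --pt "0.008 -0.003 0.2" --pt "0.008 -0.003 0.2" --twist '[0, 0, 0, 0]'

```text
time_s: 53.35
eef_pos: [514.1, -261.9, 84.0]
ee_rot: [-0.001, -0.044, 0.999, 0.0]
force: [0.6, -0.4, -0.8]
grip_width: 0.39
```

```bash
python3 -c "
from h import *
c=cap('wrist','w37.png');plan([515,-262,38],95)
"
```

```text
at [ 514.5 -262.1   84.8] psi 95.1 zaxis [-0.  0. -1.] dp [-0.003  0.     0.234] twist 0.001 t 53.4 rows>= 1
```

View pics/w37.png

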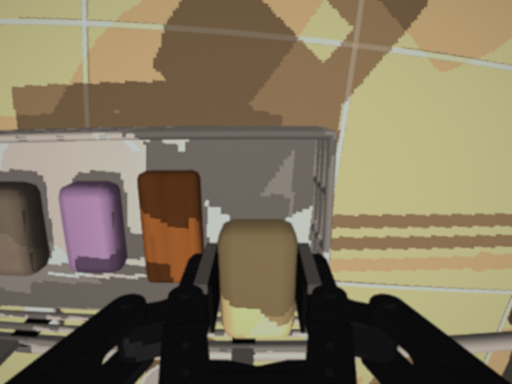

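Request:
drive_tool --gripper '[0, 0, 0, 0, 0]' --pt "0 0 0.06" --pt "0 0 0.12" --pt "0 0 0.18" --pt "0 0 0.22" --pt "0 0 0.22" --twist '[0, 0, 0, 0, 0]'

```text
time_s: 53.9
eef_pos: [513.8, -261.7, 39.1]
ee_rot: [-0.001, -0.044, 0.999, 0.001]
force: [-0.5, 0.4, 0.1]
grip_width: 0.393
```

Request:
drive_tool --gripper '[0, 0, 0.43, 0.44, 0.44, 0.44, 0.44, 0.44, 0.44, 0.44, 0.44]' --pt "0 0 0.01" --pt "0 0 0.01" --pt "0 0 0.01" --pt "0 0 0.01" --pt "0 0 0.01" --pt "0 0 -0.1" --pt "0 0 -0.25" --pt "0 0 -0.45" --pt "0 0 -0.65" --pt "0 0 -0.85" --pt "0 0 -0.85" --twist '[0, 0, 0, 0, 0, 0, 0, 0, 0, 0, 0]'

```text
time_s: 55.0
eef_pos: [516.1, -263.4, 216.5]
ee_rot: [0.004, -0.044, 0.999, -0.003]
force: [1.1, -0.1, -0.1]
grip_width: 0.44
```

```bash
python3 -c "
from h import *
c=cap('wrist','w38.png');plan([400,213,100],3)
import z;z.z('39')
"
```

```text
at [ 515.2 -262.8  213.2] psi 95.1 zaxis [ 0.004 -0.003 -1.   ] dp [0.366 2.423 0.555] twist -0.977 t 55.0 rows>= 11
[-0.08844643 -0.96096211 -0.55187958]
```

View pics/w38.png

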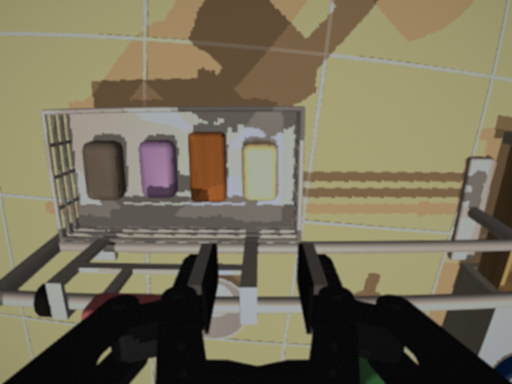

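View pics/z39.png

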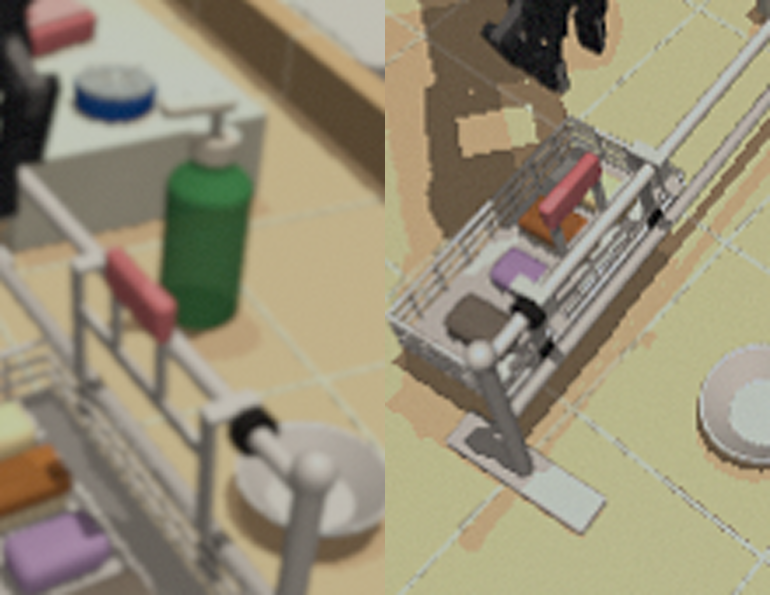

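```bash
python3 -c "
from h import *
plan([372,204,150],93)
"
```

```text
at [ 513.9 -261.8  209.3] psi 95.0 zaxis [-0.002  0.001 -1.   ] dp [0.501 2.382 0.301] twist 0.023 t 55.2 rows>= 10
```

Request:
drive_tool --gripper '[0.44, 0.3, 0, 0, 0]' --pt "0.05 0.2 0" --pt "0.1 0.45 0" --pt "0.2 0.7 0" --pt "0.25 0.95 0" --pt "0.25 1 0" --twist '[0.02, 0.02, 0.02, 0.02, 0.02]'

```text
time_s: 55.7
eef_pos: [445.0, -63.9, 209.8]
ee_rot: [-0.001, -0.03, 1.0, 0.001]
force: [0.1, -0.5, 0.6]
grip_width: -0.003
```

Request:
drive_tool --gripper '[0, 0, 0, 0, 0, 0]' --pt "0.05 0.2 0" --pt "0.1 0.45 0" --pt "0.15 0.7 0" --pt "0.2 0.95 0" --pt "0.25 1 0" --pt "0.25 1 0" --twist '[0, 0, 0, 0, 0, 0]'

```text
time_s: 56.3
eef_pos: [384.6, 130.9, 209.9]
ee_rot: [-0.001, -0.03, 1.0, 0.0]
force: [0.1, -0.2, -0.2]
grip_width: -0.002
```

```bash
python3 -c "
from h import *
plan([372,204,80],93)
"
```

```text
at [384.6 130.9 209.9] psi 93.4 zaxis [-0.002 -0.    -1.   ] dp [0.04  0.369 0.65 ] twist 0.005 t 56.3 rows>= 3
```

Request:
drive_tool --gripper '[0, 0, 0, 0, 0, 0]' --pt "0.04 0.2 0.1" --pt "0.05 0.36 0.2" --pt "0.05 0.37 0.4" --pt "0.05 0.37 0.6" --pt "0.05 0.37 0.65" --pt "0.05 0.37 0.65" --twist '[0, 0, 0, 0, 0, 0]'

```text
time_s: 56.9
eef_pos: [371.5, 202.0, 79.8]
ee_rot: [-0.001, -0.028, 1.0, -0.0]
force: [0.2, 0.5, 0.7]
grip_width: 0.0
```

```bash
python3 -c "
from h import *
plan([372,204,-3],93)
c=cap('wrist','w40.png')
print(onz(c,256,300,47))
"
```

```text
at [371.5 202.   79.8] psi 93.2 zaxis [-0.003 -0.001 -1.   ] dp [-0.004  0.01   0.414] twist 0.002 t 56.9 rows>= 2
[444.19145161 204.16444664  47.        ]
```

View pics/w40.png

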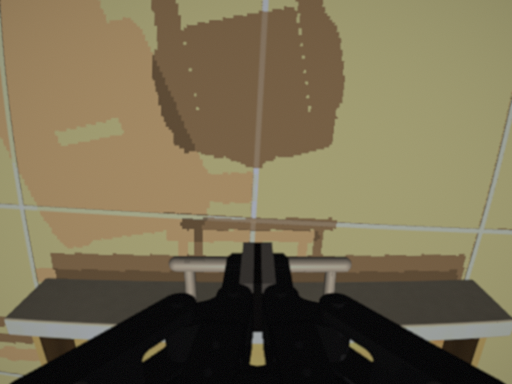

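```bash
python3 -c "
from h import *
plan([372,204,-3],93)
c=cap('wrist')
print(onz(c,175,265,50),onz(c,348,265,50))
"
```

```text
at [372.4 202.3  81.2] psi 93.2 zaxis [ 0. -0. -1.] dp [0.002 0.009 0.421] twist 0.002 t 57.0 rows>= 2
[418.2943789  145.42782981  50.        ] [411.4955759  268.22992278  50.        ]
```

Request:
drive_tool --gripper '[0, 0, 0, 0, 0]' --pt "0 0.01 0.12" --pt "0 0.02 0.25" --pt "0 0.02 0.37" --pt "0 0.02 0.42" --pt "0 0.02 0.42" --twist '[0, 0, 0, 0, 0]'

```text
time_s: 57.5
eef_pos: [371.7, 206.7, -3.1]
ee_rot: [0.0, -0.028, 1.0, -0.0]
force: [0.1, 1.0, 0.4]
grip_width: 0.001
```

Request:
drive_tool --gripper '[0, 0, 0, 0, 0, 0, 0, 0, 0, 0, 0, 0, 0, 0, 0, 0]' --pt "-0.05 0 0" --pt "-0.1 0 0" --pt "-0.15 0 0" --pt "-0.2 0 0" --pt "-0.26 0 0" --pt "-0.32 0 0" --pt "-0.38 0 0" --pt "-0.44 0 0" --pt "-0.5 0 0" --pt "-0.56 0 0" --pt "-0.62 0 0" --pt "-0.68 0 0" --pt "-0.74 0 0" --pt "-0.8 0 0" --pt "-0.86 0 0" --pt "-0.86 0 0" --twist '[0, 0, 0, 0, 0, 0, 0, 0, 0, 0, 0, 0, 0, 0, 0, 0]'

```text
time_s: 59.1
eef_pos: [544.6, 216.4, -3.3]
ee_rot: [0.001, -0.028, 1.0, 0.0]
force: [-0.3, 0.4, -0.1]
grip_width: -0.002
```

```bash
python3 -c "
from h import *
plan([567,212,-3],93)
import z;z.z('41',(80,250,170,280),(80,250,250,360))
"
```

```text
at [544.6 216.4  -3.3] psi 93.2 zaxis [ 0.001  0.    -1.   ] dp [-0.11  -0.028 -0.002] twist 0.002 t 59.1 rows>= 1
[-0.55505942  0.49944915  0.44083468]
```

View pics/z41.png

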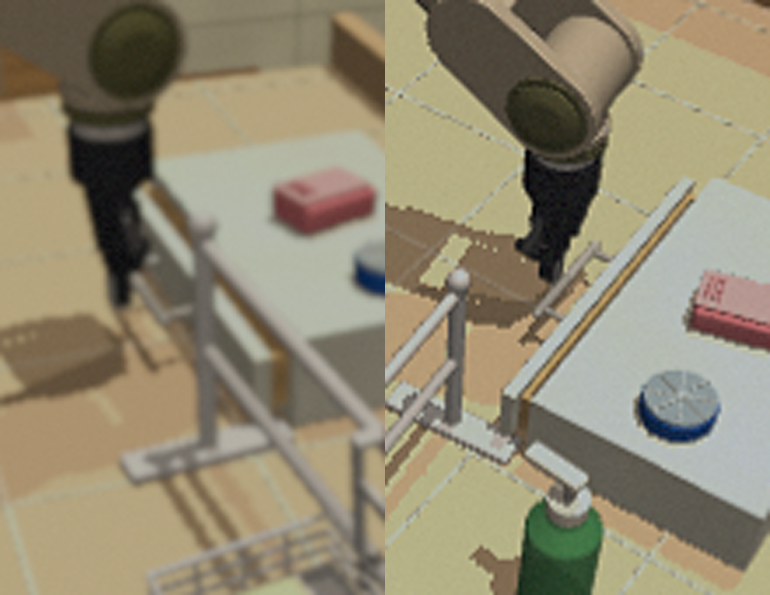

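Nearly shut; push the rest until the force rises.

Request:
drive_tool --gripper '[0, 0, 0, 0, 0, 0, 0]' --pt "-0.03 0 0" --pt "-0.06 0 0" --pt "-0.09 0 0" --pt "-0.11 0 0" --pt "-0.12 0 0" --pt "-0.13 0 0" --pt "-0.13 0 0" --twist '[0, 0, 0, 0, 0, 0, 0]'

```text
time_s: 59.95
eef_pos: [566.6, 217.9, -3.6]
ee_rot: [-0.003, -0.029, 1.0, -0.0]
force: [-13.5, -2.6, 8.2]
grip_width: 0.002
```

Request:
drive_tool --gripper '[0, 0, 0]' --pt "-0.01 0 0" --pt "-0.015 0 0" --pt "-0.015 0 0" --twist '[0, 0, 0]'

```text
time_s: 60.25
eef_pos: [566.5, 217.9, -3.7]
ee_rot: [-0.007, -0.029, 1.0, -0.001]
force: [-27.5, -4.9, 18.8]
grip_width: -0.003
```

Request:
drive_tool --gripper '[0, 0, 0, 0, 0, 0, 0, 0, 0]' --pt "0.05 0 0" --pt "0.15 0 0" --pt "0.3 0 0" --pt "0.4 0 -0.2" --pt "0.5 0 -0.4" --pt "0.5 0 -0.65" --pt "0.5 0 -0.85" --pt "0.5 0 -0.95" --pt "0.5 0 -0.95" --twist '[0, 0, 0, 0, 0, 0, 0, 0, 0]'

```text
time_s: 61.15
eef_pos: [473.6, 212.9, 189.8]
ee_rot: [0.003, -0.028, 1.0, 0.001]
force: [0.9, -0.3, -0.7]
grip_width: -0.003
```

```bash
python3 -c "
from h import *
import z;z.z('42',(110,310,150,330),(110,310,230,340))
z.z('43')
c=cap('wrist','w42.png')
"
python3 - <<'E'
import cv2
im=cv2.imread('pics/z42.png');print(im.shape);cv2.imwrite('pics/z42s.png',cv2.resize(im,None,fx=.75,fy=.75))
E
```

```text
[-0.02399384  0.1747107   0.84017534]
[-0.59635175 -0.09092883 -0.28632812]
(700, 1015, 3)
```

View pics/z42s.png

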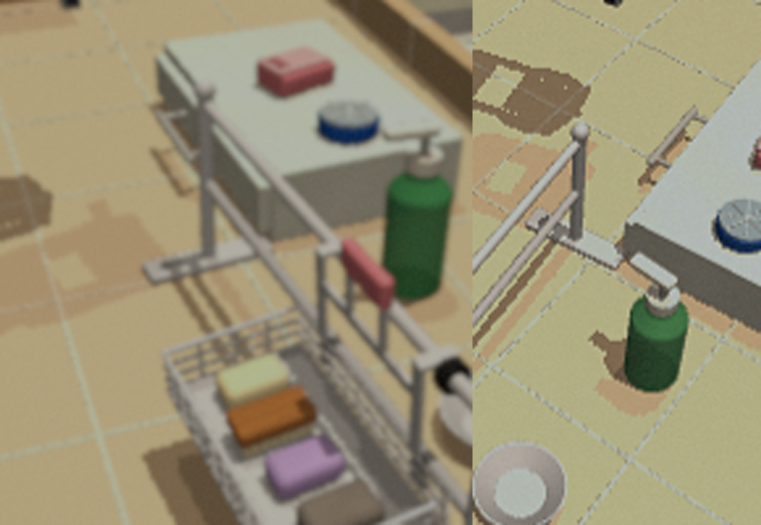

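View pics/z43.png

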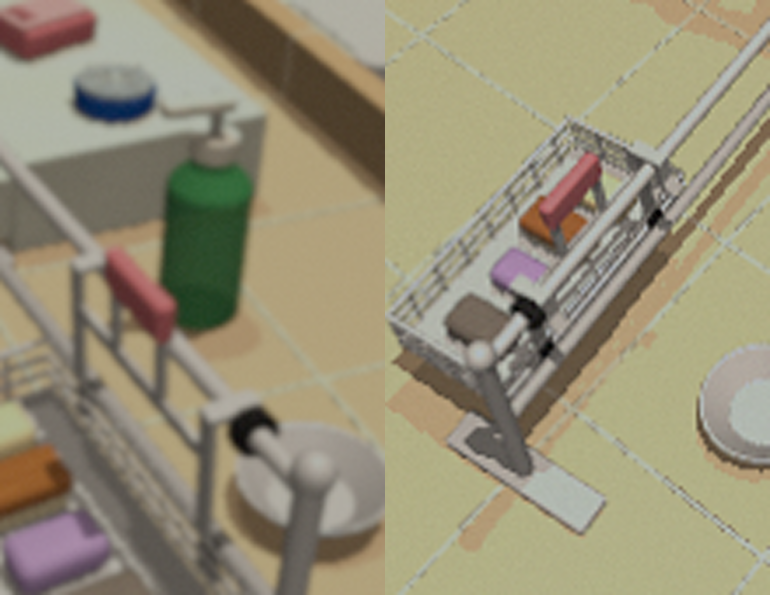

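View pics/w42.png

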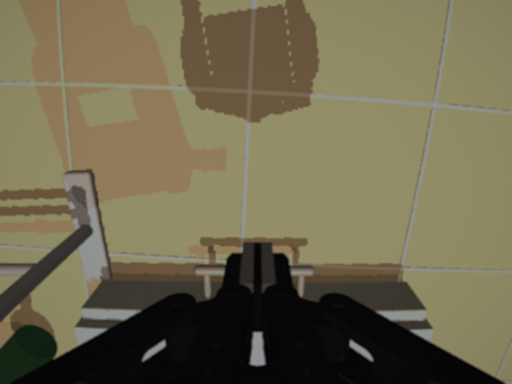

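```bash
python3 -c "
from h import *
for n,f,(x0,x1,y0,y1) in(('scene','scene0.png',(290,335,140,200)),('side','side0.png',(208,262,140,200)),('side','side0.png',(215,330,120,230)),('scene','scene0.png',(285,400,130,265))):
  c=cap(n);a=c['pixels'][y0:y1,x0:x1].astype(int);b=cv2.imread('pics/'+f)[y0:y1,x0:x1,::-1].astype(int)
  d=np.abs(a-b).max(2);print(n,(d>40).sum(),d.size, np.unravel_index(d.argmax(),d.shape),
   cv2.phaseCorrelate(cv2.cvtColor(a.astype(np.uint8),cv2.COLOR_RGB2GRAY).astype(np.float64),cv2.cvtColor(b.astype(np.uint8),cv2.COLOR_RGB2GRAY).astype(np.float64)))
"
```

```text
scene 135 2700 (np.int64(0), np.int64(14)) ((0.539566631561641, 0.022120743418401645), 0.8663949266482102)
side 0 3240 (np.int64(45), np.int64(4)) ((0.017336840057975422, -0.005689849580157613), 0.9801178750625339)
side 412 12650 (np.int64(95), np.int64(81)) ((-0.041928972764772254, 0.013505204343921662), 0.8335751878134543)
scene 367 15525 (np.int64(32), np.int64(2)) ((-0.040960092496426626, 0.4577463873474841), 0.877541893962958)
```

Side view over the drawer front and handle matches the start exactly, so the drawer is home. Hand in.

```bash
python3 -c "
from h import *
print(job.finish_job())"
```

```text
the job is handed in; nothing more can be done
None
```

I completed every step of the task and handed the job in at about 61 s. No verdict is reported.

1. **Hooking:** I lifted the basket and hooked it on the upper bar with its right hook about 108 mm left of the ring.
2. **Sliding:** I kept it on the bar and slid it right until the hook met the ring. Then I let go so it hung freely.
3. **Emptying the drawer:** I pulled the drawer to its stop. All four items were there (pumice, lilac soap, nailbrush, cream soap). I placed them side by side in the tray.
4. **Closing:** I pushed the drawer home until the push force rose to 27 N, then backed the arm away.

**Last checks:**
- **Basket and items:** In both fixed views the basket hangs with its right hook touching the ring. The side view shows all four items in the tray. The scene view hides the cream soap.
- **Drawer:** In the side view the drawer front and handle match the starting picture. In the scene view there were some changed pixels and a shift of about half a pixel. I put that down to the basket, which stood there at the start, and its shadow.
- **Bystanders:** The bottle, denture case, pill box and soap holder look unmoved. I judged that by eye and did not measure it.
- **Hook-to-ring distance:** I measured the grip-to-ring distance once, before loading. It read 80 mm where 82 mm was expected. After loading I only checked it by eye.

**Disagreements:**
- The real fingertips sit about 40 mm above the stated tool point, so my first grasp closed on nothing just above the basket's grip. I allowed for the offset from then on.
- While the hook was being pressed against the ring, the grip slipped a few millimetres in the fingers. This did no visible harm.

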